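# Clear the jammed board punch with the rod from the sliding-door case

### The job

A card plug is jammed in the upright hollow punch. Slide the left-hand glazed door of the slant-front case fully to the right, behind the other door, and take the red-handled push rod from the rack inside; with the rod, push the plug right down out of the punch so that it drops into the green tray under it, without ramming the punch. Leave the rod standing in the punch with its collar fully down on the mouth, the door open, the plug in the tray, and the jar, the book and the brass weight where they are.

Things in the scene. Friction and masses are not known exactly. Their poses are not given: they have to be found in the camera images.
- case: Fixed pale wooden slant-front case, 230 deep (x), 480 wide (y), 205 high mm. Origin: foot of its front, midway; x away from the robot, y to the robot's left, z up. Upright front to z 90, then a slope at 35 deg from level, from (x 0, z 90) to (x 164, z 205), outward normal (-0.574, 0, 0.819), holding two clear doors 245 wide. Left door fully slid: y 55 to 228 is open.
- rear_door (a joint): Left-hand clear door with dark frame, in the lower (rear) track, 8 mm thick, face 3 mm under the slope plane. Slide in m along case -y: 0 closed, 0.18 fully open, stopped behind the right door. Stays where left; friction about 3 N. May start up to 0.035 open.
- rear_door_pull (a point): Middle of the outer edge of the left door's pull: a dark steel rib at the door's left edge, 12 mm thick (case y), 70 mm long up the slope, standing 45 mm off the door face along the slope's normal. Moves with the door. Fully open, it is still 24 mm left of the right-hand door's edge.
- front_door (a joint): Right-hand door, in the upper (front) track, its face 11 mm above the slope plane. Slide in m along case +y, 0 at its place at the right. It need not move. It has a like pull at its right edge.
- rack_mouth (a point): Centre of the mouth of the green square sleeve (15 mm wide inside, 50 mm long) in the left bay, where the rod's collar rests; at case y +150, 78 mm under the slope plane. Its axis is the slope's normal: 35 deg from vertical, leaning to the robot.
- rod: Push rod, 150 mm, about 150 g. Origin: centre of the collar's underside; z to the handle. Below: steel rod 12 mm thick to z -90 mm, tip tapered to 8 mm. Brass collar 34 mm wide, z 0 to 6. Round red handle 24 to 27 mm thick to z 60. Stands loosely (1.5 mm play) in the sleeve, leaning 35 deg to the robot, handle end 18 mm under the slope plane; draws out along its own axis.
- rod_tip (a point): Lower end of the rod, on its axis, 90 mm below the collar's underside.
- punch: Fixed steel tube (hollow punch) standing upright in a green bracket over a green tray. Origin: centre of the tray's underside, z up, x and y along the tray's sides. Tray 130 x 130 mm, rim 24 mm high, walls and floor 6 mm or less. Tube: outer diameter 38, bore diameter 27, from z 68 to z 155 mm, open at both ends. Bracket posts at y +-45 mm up to z 125.
- punch_mouth (a point): Centre of the tube's upper mouth, 155 mm above the tray's underside.
- plug: Brown card plug, 24 mm diameter, 30 mm long, 20 g, jammed in the tube; origin at its middle, z along it. Its middle starts 29 to 41 mm below the mouth. It takes roughly 7 to 15 N to push, all the way, and drops free only when its top leaves the tube's lower end, 87 mm below the mouth: 3 mm before the rod's collar meets the mouth.
- jar: White jar with blue lid, 68 mm diameter, 90 mm high; origin at its underside. Leave alone.
- book: Blue bound book lying flat, 156 x 110 x 36 mm; origin at its underside. Leave alone.
- weight: Flat brass weight 160 x 45 x 12 mm with a small 20 mm high knob; origin at its underside. Leave alone.

How it is judged:
On the way, in this order (a step that is already met when the one before it is completed fails the run):
1. the left door is slid behind the right one (at least 150 of 180 mm) (value of joint rear_door above 0.15 m), for 0.1 s.
2. the rod is drawn out of its rack (distance between rod and rack_mouth above 0.12 m), for 0.1 s.
3. the plug is out below the tube, pushed by the rod standing in the tube (z of plug in the frame of punch below 0.045 m and horizontal distance between rod_tip and punch_mouth below 0.016 m and z of rod_tip in the frame of punch below 0.13 m), for 0.05 s.
At the end, for the whole second after the job is handed in: The rod stands released and still in the punch: collar underside within 5 mm of the mouth's height and 13 mm of its centre, leaning less than 0.2 rad; the plug lies still in the tray (its middle below 40 mm height and within 85 mm of the tray's centre); the left door is still open at least 145 mm (distance between rod and punch_mouth below 0.013 m and z of rod in the frame of punch_mouth below 0.005 m and angle between rod's own z axis and vertical below 0.2 rad and z of plug in the frame of punch below 0.04 m and horizontal distance between plug and punch below 0.085 m and value of joint rear_door above 0.145 m and linear speed of rod below 0.02 m/s and linear speed of plug below 0.03 m/s); the robot touches nothing.
It fails at once if the jar is disturbed (more than 20 mm) (distance of jar from where it was at the start of the episode above 0.02 m).
It fails at once if the book is disturbed (more than 20 mm) (distance of book from where it was at the start of the episode above 0.02 m).
It fails at once if the weight is disturbed (more than 20 mm) (distance of weight from where it was at the start of the episode above 0.02 m).
It fails at once if the punch is rammed with the rod (more than 60 N) (contact force between rod and punch above 60 N).
It also fails if it takes over 54 s, if anything falls off the work surface, if the arm or the gripper's body presses on something with over 40 N, if the wrist force passes 120 N, or if a joint passes its speed limit or range.

### The arm

A 7-joint arm with a two-finger parallel gripper is mounted at the origin on the work surface. World frame = base frame: x ahead of the robot, y to its left, z up, the work surface at z = 0. Lengths are in m, angles in rad, forces in N, time in s.
With the tool pointing down it reaches from about 0.4 to 0.85 m from the base axis. Payload 4.5 kg.
Tool frame: the origin (TCP) lies midway between the tips of the shut fingers; the grasp point (between the pads) lies 19 mm behind it; z points along the fingers, y is the direction in which the jaws open and shut (so a half turn about z gives the same grasp; the last joint's range is limited). The gripper opens to 88 mm and grips with 3 to 60 N. Pads are 18 mm wide; open, the fingers measure 123 mm over their backs; the gripper's body (75 mm by 187 mm) begins 45 mm behind the grasp point.
Start: joints at [1.343, 0.689, -0.195, 1.565, 0.157, 0.902, -0.215], TCP at [0.162, -0.604, 0.239] pointing down, gripper open.
Joint ranges: [-3.01, 3.01], [-0.46, 2.08], [-1.47, 1.51], [0.13, 2.56], [-1, 4.14], [0.04, 2.09], [-2.66, 2.66]. Speed limits (rad/s): [2.57, 2.57, 3.14, 3.14, 3.14, 3.14, 3.14].

### API

Orientations are given as a unit quaternion [x, y, z, w].
In Python, from plant import get_state, snapshot, finish_job, regions_of gives the robot as it stands.
- The arm moves only by the tool send_rows, never from a script. Its argument "series" is a list of rows, each an object of numbers: "grip": the opening, from 0 (shut) to 1 (fully open); "dx", "dy", "dz": the shift along the tool's x, y, z in mm; "turn": the turn about the tool's z in rad. A call has 1 to 20 rows; each row shifts and turns the commanded pose from where the row before left it, along the tool's axes as they then stand; what a row does not reach is not made up. A row lasts 1/10 s, in which the tool goes at most 50 mm and 8.59 degrees, less where a joint would pass 70% of its speed; a pose out of reach is approached as far as the arm can. A call is refused whole if a number of a shift passes 50 or a number of a turn 0.15, either way. A call with a gripper value outside its range is refused whole. The fingers move at their own pace and stop on an object; "force" is the grip in N (left out, the last holds). Time passes only in rows, so rows that do not move let the fingers close. It gives the time, the measured TCP pose, the force and the opening at its end, in the units of the state.
- get_state(): the state, without advancing time (a new reading comes with each control period).
- snapshot(name): name is "side" or "top"; returns a dict with "img" (420x560x3 uint8, red, green, blue), "depth" (420x560 float32, m along the optical axis (not along the pixel's ray), 0 where there is no reading), "fov_y" (degrees; the focal length in pixels is half the picture's height over the tangent of half this angle, whatever the lens; pixels are square), "cx", "cy" (the principal point, pixels), "R" (3x3) and "t" (3): a world point X has camera coordinates R X + t. Camera axes: x right, y down, z forward; pixel columns grow to the right and rows downward; lengths in m; the calibration is good to about 2 mm. A picture is of the moment at which its call begins.
- finish_job(): hands the job in, once; it reports no verdict.
Trained networks look in a picture, given as the dict that the camera call returned (one of the last four; its "shot" number tells which), for a name from the list of things; names that differ only in an ending like _2 or _b are one class to them, and where a whole thing is asked for, a point or a joint stands for the part that bears it (a point fixed in the world has none). Each returns a list of dicts, best first, with "score" (0 to 1); they miss things now and then, are a little off and sometimes report something else, mostly with a low value. They report only what shows in the picture. A call takes as long as a camera call.
- regions_of(picture, target): "pixels" (420x560 bool, what is visible of it) and "extent" ([left, top, right, bottom] in pixels, round what is visible of it).
The state is a dict: "clock": time; "q": joint angles; "qd": joint speeds; "joint_torque": joint torques, N m; "tool_pos": TCP position; "eef_rot": TCP orientation; "contact_force": force on the tool from outside, world axes, zero at the start; "moment": the same for the moment, N m; "opening": opening from 0.0 (shut) to 1.0 (fully open).
Only numpy, scipy, OpenCV 4.12 (cv2) and the standard library are available. Lean on these libraries where they do the work, as an engineer would, in place of code of your own. Each camera call takes 0.05 s, during which the arm holds its last target.

## Working session

There is one attempt and no reset: what is moved stays moved. The work goes in short steps, Python scripts to look and compute and a tool call to move; the robot and the scene stay as the last step left them, time stands still between calls to the robot, and variables do not carry over. Pictures are saved under pics/ and viewed, and the job is handed in when it is done.

Besides the shell and the picture viewer there is one more tool, called as name(argument=value, ...), one argument or row to a line, values as JSON. send_rows: Moves the arm, as the interface text tells. Its arguments: {"type":"object","properties":{"series":{"type":"array","items":{"type":"object","properties":{"grip":{"type":"number"},"dx":{"type":"number"},"dy":{"type":"number"},"dz":{"type":"number"},"turn":{"type":"number"}}}},"force":{"type":"number"}},"required":["series"]}

```bash
ls; mkdir -p pics
cat > h.py <<'E'
import numpy as np, cv2
from plant import get_state, snapshot, finish_job, regions_of
from scipy.spatial.transform import Rotation as Rn
def f(s): return 210/np.tan(np.radians(s['fov_y'])/2)
def pts(s,mask=None):
    d=s['depth']; v,u=np.nonzero((d>0)&(mask if mask is not None else True))
    z=d[v,u]; F=f(s); c=np.c_[(u-s['cx'])/F*z,(v-s['cy'])/F*z,z]
    return (c-s['t'])@s['R'], u, v
def proj(s,X):
    c=np.atleast_2d(X)@np.array(s['R']).T+s['t']; return np.c_[c[:,0]/c[:,2]*f(s)+s['cx'],c[:,1]/c[:,2]*f(s)+s['cy']]
def save(s,n): cv2.imwrite('pics/'+n,cv2.cvtColor(s['img'],cv2.COLOR_RGB2BGR))
E
python3 - <<'E'
from h import *
st=get_state();print({k:np.round(v,3) for k,v in st.items()})
for n in ['side','top']:
    s=snapshot(n);save(s,n+'0.png');print(n,f(s),s['cx'],s['cy'],np.round(-np.array(s['R']).T@s['t'],3),np.round(s['R'],2).tolist(),s['shot'],s.keys())
    import pickle;pickle.dump(s,open(n+'0.pkl','wb'))
    for t in ['case','rear_door','rear_door_pull','front_door','rod','punch','plug','jar','book','weight']:
        for r in regions_of(s,t)[:2]:
            P,_,_=pts(s,r['pixels']); print(t,round(r['score'],2),r['extent'],r['pixels'].sum(),np.round(np.median(P,0),3) if len(P) else '',np.round(np.percentile(P,[3,97],axis=0),3).tolist() if len(P) else '')
E
```

```text
pics
{'clock': np.float64(0.0), 'q': array([ 1.343,  0.69 , -0.195,  1.566,  0.157,  0.902, -0.215]), 'qd': array([ 0.001,  0.001, -0.002, -0.001, -0.001,  0.   , -0.001]), 'joint_torque': array([ 0.0000e+00, -5.2756e+01, -1.2670e+00, -1.5343e+01, -5.3000e-02,
        7.0000e-03,  0.0000e+00]), 'tool_pos': array([ 0.162, -0.603,  0.238]), 'eef_rot': array([ 0.991,  0.131, -0.   , -0.001]), 'contact_force': array([-0.437,  0.233, -0.459]), 'moment': array([-0.03 , -0.01 , -0.032]), 'opening': np.float64(1.004)}
side 479.5757676316511 278.1870306099828 213.6727206555361 [-0.015  0.793  0.904] [[-0.83, -0.56, 0.02], [-0.36, 0.52, -0.78], [0.42, -0.65, -0.63]] 1 dict_keys(['img', 'depth', 'fov_y', 'cx', 'cy', 'R', 't', 'shot'])
case 0.86 [97.6, 152.6, 309.5, 368.5] 25015 [0.55  0.239 0.143] [[0.455, -0.055, 0.013], [0.676, 0.402, 0.211]]
case 0.26 [325.3, 162.6, 385.4, 230.8] 2129 [ 0.413 -0.277  0.022] [[0.349, -0.341, 0.002], [0.488, -0.215, 0.149]]
rear_door 0.77 [132.1, 215.7, 249.4, 329.4] 6956 [0.539 0.28  0.147] [[0.472, 0.172, 0.096], [0.61, 0.371, 0.193]]
rear_door_pull 0.76 [13
[... 1787 characters left out ...]
 -0.275, 0.156]]
plug 0.23 [351.4, 130.5, 376.3, 163.4] 596 [ 0.669 -0.224  0.087] [[0.648, -0.252, 0.007], [0.703, -0.197, 0.095]]
jar 0.93 [353.1, 128.4, 377.6, 160.8] 623 [ 0.671 -0.224  0.087] [[0.649, -0.256, 0.007], [0.707, -0.197, 0.096]]
jar 0.37 [356.7, 211.3, 416.0, 267.2] 2184 [ 0.411 -0.281  0.012] [[0.352, -0.352, 0.002], [0.487, -0.223, 0.154]]
book 0.96 [392.5, 118.5, 439.5, 178.3] 2206 [ 0.685 -0.381  0.036] [[0.613, -0.436, 0.007], [0.761, -0.329, 0.042]]
weight 0.88 [173.9, 242.6, 192.1, 302.6] 1055 [0.321 0.274 0.013] [[0.245, 0.252, 0.0], [0.397, 0.298, 0.022]]
weight 0.62 [134.2, 149.7, 219.4, 216.2] 4962 [0.54  0.277 0.148] [[0.471, 0.181, 0.098], [0.606, 0.366, 0.194]]
```

Run:
```python
import pickle,cv2,numpy as np
for n,(a,b,c,d) in {'side':(90,140,320,380),'top':(110,110,450,320)}.items():
    s=pickle.load(open(n+'0.pkl','rb')); im=s['img'][b:d,a:c,::-1]; k=min(780/(c-a),580/(d-b)); cv2.imwrite(f'pics/{n}0z.png',cv2.resize(im,None,fx=k,fy=k,interpolation=cv2.INTER_CUBIC)); print(n,k)
```

```text
side 2.4166666666666665
top 2.2941176470588234
```

View pics/side0.png

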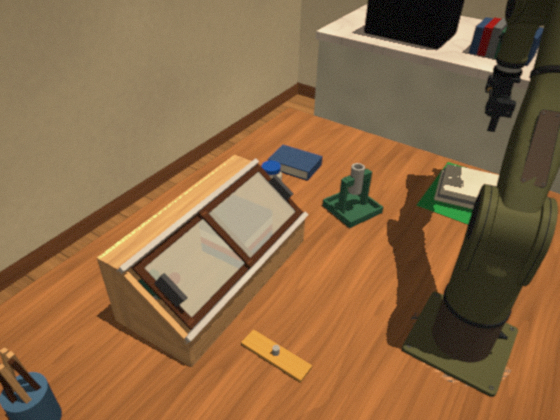

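View pics/top0.png

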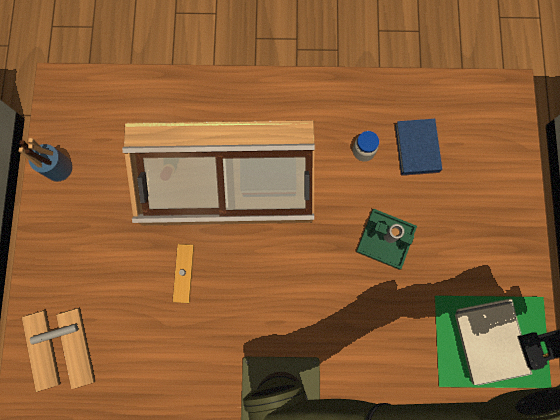

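View pics/side0z.png

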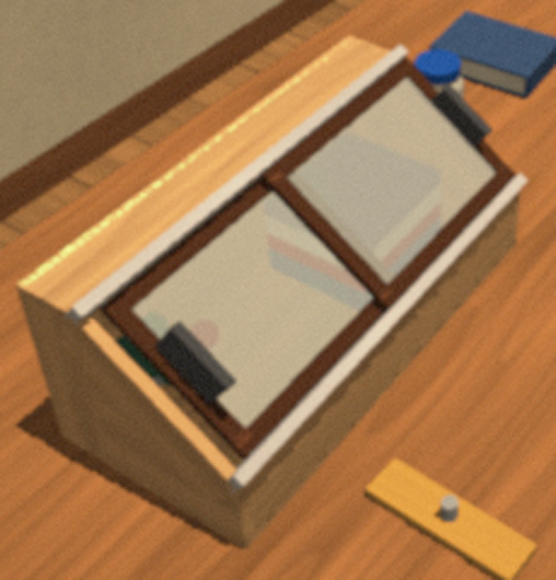

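View pics/top0z.png

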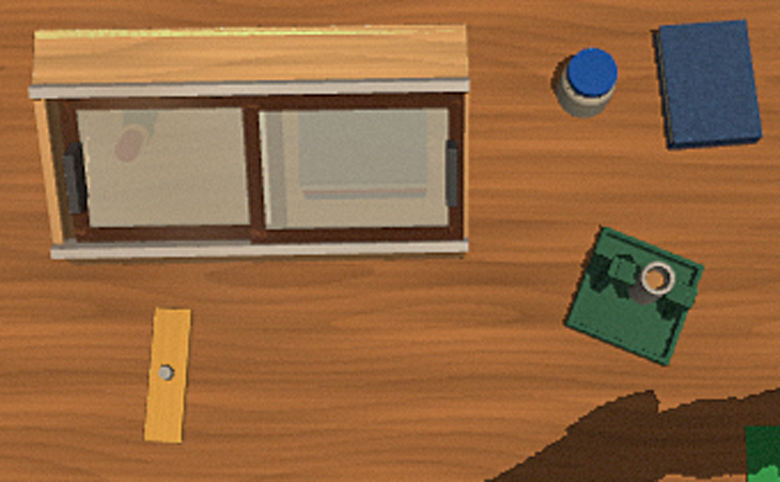

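```bash
cat > m1.py <<'E'
from h import *
import pickle
S={n:pickle.load(open(n+'0.pkl','rb')) for n in ['side','top']}
P=np.vstack([pts(S[n])[0] for n in S])
# slope plane fit using right+left doors region
n0=np.array([-.574,0,.819])
for n in S:
    p=pts(S[n])[0]
    q=p[(p[:,0]>.47)&(p[:,0]<.61)&(p[:,1]>-.05)&(p[:,1]<.38)&(p[:,2]>.08)]
    d=q@n0; h,e=np.histogram(d,bins=np.arange(-.25,-.1,.002)); print(n,[(round(a,3),b) for a,b in zip(e,h) if b>60])
    # flat top
    t=p[(p[:,2]>.19)&(p[:,2]<.23)&(p[:,0]>.55)&(p[:,1]>-.12)&(p[:,1]<.45)]
    hz,e=np.histogram(t[:,2],bins=np.arange(.19,.23,.002)); print('topz',list(zip(np.round(e,3),hz)))
    t=t[(t[:,2]>.2)&(t[:,2]<.21)]
    (c,wh,a)=cv2.minAreaRect((t[:,:2]*1000).astype(np.float32)); print('topface',c,wh,a)
    # back edge per y
    for lo in np.arange(-.05,.4,.1):
        u=t[(t[:,1]>lo)&(t[:,1]<lo+.02)]; print(round(lo,2),len(u),np.round([u[:,0].min(),u[:,0].max()],3) if len(u) else '')
    print('y range',np.percentile(t[:,1],[0.5,99.5]))
    # punch mouth ring
    r=p[(abs(p[:,0]-.42)<.06)&(abs(p[:,1]+.285)<.06)&(p[:,2]>.150)&(p[:,2]<.162)]
    print('ring',len(r),r.min(0),r.max(0),cv2.minEnclosingCircle((r[:,:2]*1000).astype(np.float32)),np.median(r[:,2]))
E
python3 m1.py
```

```text
side [(np.float64(-0.2), np.int64(152)), (np.float64(-0.198), np.int64(772)), (np.float64(-0.196), np.int64(1891)), (np.float64(-0.194), np.int64(1919)), (np.float64(-0.192), np.int64(1051)), (np.float64(-0.19), np.int64(413)), (np.float64(-0.188), np.int64(405)), (np.float64(-0.186), np.int64(1246)), (np.float64(-0.184), np.int64(1605)), (np.float64(-0.182), np.int64(1134)), (np.float64(-0.18), np.int64(479)), (np.float64(-0.178), np.int64(182)), (np.float64(-0.176), np.int64(109)), (np.float64(-0.148), np.int64(68)), (np.float64(-0.146), np.int64(86))]
topz [(np.float64(0.19), np.int64(294)), (np.float64(0.192), np.int64(291)), (np.float64(0.194), np.int64(226)), (np.float64(0.196), np.int64(147)), (np.float64(0.198), np.int64(135)), (np.float64(0.2), np.int64(232)), (np.float64(0.202), np.int64(1086)), (np.float64(0.204), np.int64(1870)), (np.float64(0.206), np.int64(544)), (np.float64(0.208), np.int64(137)), (np.float64(0.21), np.int64(220)), (np.float64(0.212), np.int64(254)), (np.float64(0.214), np.int64(237)), (np.float64(0.216), np.int64(126)), (np.float64(0.218), np.int64(10
[... 1549 characters left out ...]
 (np.float64(0.214), np.int64(247)), (np.float64(0.216), np.int64(186)), (np.float64(0.218), np.int64(105)), (np.float64(0.22), np.int64(29)), (np.float64(0.222), np.int64(9)), (np.float64(0.224), np.int64(0)), (np.float64(0.226), np.int64(0)), (np.float64(0.228), np.int64(0))]
topface (616.9631958007812, 165.49232482910156) (147.70391845703125, 481.0669860839844) 1.8061182498931885
-0.05 217 [0.599 0.694]
0.05 224 [0.595 0.694]
0.15 225 [0.593 0.689]
0.25 182 [0.608 0.688]
0.35 185 [0.604 0.683]
y range [-0.07013919  0.4031477 ]
ring 91 [ 0.403038   -0.30416841  0.15032487] [ 0.43944564 -0.26844366  0.16196282] ((421.009521484375, -286.2679443359375), 18.990934371948242) 0.15494141874039147
```

```bash
cat >> h.py <<'E'
YAW=0.025; O=np.array([.459,.165,0]); Rc=Rn.from_euler('z',YAW).as_matrix()
N=np.array([-.5736,0,.8192]); SL=np.array([.8192,0,.5736])
def tocase(p): return (p-O)@Rc
def fromcase(c): return np.asarray(c)@Rc.T+O
def slope(p):  # -> (s up slope, y, h normal)
    c=tocase(p)-np.array([0,0,.09]); return np.c_[c@SL,c[:,1],c@N]
E
python3 - <<'E'
from h import *
import pickle
for n in ['side','top']:
    S=pickle.load(open(n+'0.pkl','rb')); p=pts(S)[0]
    p=p[(p[:,0]>.4)&(p[:,0]<.7)&(p[:,1]>-.1)&(p[:,1]<.43)&(p[:,2]>.08)]; q=slope(p)
    for lo,hi in [(-.24,-.03),(.03,.25)]:
        k=(q[:,1]>lo)&(q[:,1]<hi); l=np.median(q[k&(abs(q[:,2])<.02)&(q[:,0]>.04)&(q[:,0]<.16)&(abs(q[:,1])>.06)&(abs(q[:,1])<.2)],0)
        w=q[k&(q[:,2]>.022)&(q[:,0]>.02)&(q[:,0]<.18)]; o=w[w[:,2]>.036]; print(n,'face',l,'pull',len(w),np.round(np.percentile(w,[2,50,98],axis=0),3).tolist(),'outer',len(o),np.round(np.percentile(o,[2,50,98],axis=0),3).tolist())
E
```

```text
side face [ 0.10046717 -0.12554861  0.00776647] pull 220 [[0.068, -0.233, 0.023], [0.101, -0.223, 0.036], [0.135, -0.219, 0.044]] outer 117 [[0.067, -0.234, 0.036], [0.1, -0.225, 0.04], [0.134, -0.219, 0.044]]
side face [ 0.10040301  0.12677402 -0.00550756] pull 332 [[0.067, 0.185, 0.023], [0.1, 0.196, 0.04], [0.133, 0.198, 0.044]] outer 216 [[0.068, 0.185, 0.037], [0.101, 0.193, 0.041], [0.133, 0.198, 0.044]]
top face [ 0.10198119 -0.12998158  0.0086302 ] pull 140 [[0.068, -0.228, 0.027], [0.105, -0.223, 0.04], [0.137, -0.218, 0.047]] outer 107 [[0.068, -0.228, 0.036], [0.103, -0.223, 0.041], [0.137, -0.22, 0.048]]
top face [ 0.10217976  0.12876041 -0.00425557] pull 183 [[0.069, 0.187, 0.023], [0.105, 0.191, 0.041], [0.136, 0.2, 0.048]] outer 139 [[0.069, 0.187, 0.038], [0.103, 0.193, 0.042], [0.135, 0.2, 0.048]]
```

```bash
cat >> h.py <<'E'
import json
def plan(*targets,step=40,start=None):
    st=get_state(); R=Rn.from_quat(st['eef_rot']).as_matrix(); p=np.array(st['tool_pos'] if start is None else start)
    print('clk',round(float(st['clock']),2),'pos',np.round(p,4),'yaw x',np.round(R[:,0],3),'F',np.round(st['contact_force'],1),'op',round(float(st['opening']),3),'q',np.round(st['q'],2))
    for t in targets:
        d=(np.array(t)-p)*1000; n=max(1,int(np.ceil(np.linalg.norm(d)/step))); v=R.T@d; print(np.round(t,4),'total',np.round(v,1),'rows',n,'each',np.round(v/n,1)); p=np.array(t)
E
python3 - <<'E'
from h import *
b=fromcase([.064,.240,.160]); print(b)
plan([.36,-.45,.34],[.5,0,.34],[b[0],b[1],.30],b)
E
```

```text
[0.51698063 0.40652484 0.16      ]
clk 1.1 pos [ 0.1618 -0.6037  0.2387] yaw x [0.966 0.259 0.   ] F [-0.6 -0.6  0.3] op 0.999 q [ 1.34  0.69 -0.19  1.57  0.16  0.9  -0.22]
[ 0.36 -0.45  0.34] total [ 231.2  -97.2 -101.3] rows 7 each [ 33.  -13.9 -14.5]
[0.5  0.   0.34] total [ 251.7 -398.4   -0. ] rows 12 each [ 21.  -33.2  -0. ]
[0.517  0.4065 0.3   ] total [ 121.6 -388.3   40. ] rows 11 each [ 11.1 -35.3   3.6]
[0.517  0.4065 0.16  ] total [ -0.  -0. 140.] rows 4 each [-0. -0. 35.]
```

send_rows(
  series=[
    {"grip":0,"dx":33,"dy":-14,"dz":-14.5},
    {"dx":33,"dy":-14,"dz":-14.5},
    {"dx":33,"dy":-14,"dz":-14.5},
    {"dx":33,"dy":-14,"dz":-14.5},
    {"dx":33,"dy":-14,"dz":-14.5},
    {"dx":33,"dy":-14,"dz":-14.5},
    {"dx":33,"dy":-14,"dz":-14.5},
    {"dx":21,"dy":-33},
    {"dx":21,"dy":-33},
    {"dx":21,"dy":-33},
    {"dx":21,"dy":-33},
    {"dx":21,"dy":-33},
    {"dx":21,"dy":-33},
    {"dx":21,"dy":-33},
    {"dx":21,"dy":-33},
    {"dx":21,"dy":-33},
    {"dx":21,"dy":-33},
    {"dx":21,"dy":-33},
    {"dx":21,"dy":-33},
  ],
)

```text
schema error: expected keys grip, dx, dy, dz, turn
```

Run:
```python
from h import *
b=fromcase([.064,.240,.160])
plan([b[0],b[1],.30],b)
```

```text
clk 1.1 pos [ 0.1618 -0.6037  0.2387] yaw x [0.966 0.259 0.   ] F [-0.6 -0.6  0.3] op 0.999 q [ 1.34  0.69 -0.19  1.57  0.16  0.9  -0.22]
[0.517  0.4065 0.3   ] total [ 604.6 -883.9  -61.3] rows 27 each [ 22.4 -32.7  -2.3]
[0.517  0.4065 0.16  ] total [ -0.  -0. 140.] rows 4 each [-0. -0. 35.]
```

All keys are required in each row.

send_rows(
  series=[
    {"grip":0,"dx":33,"dy":-14,"dz":-14.5,"turn":0},
    {"grip":0,"dx":33,"dy":-14,"dz":-14.5,"turn":0},
    {"grip":0,"dx":33,"dy":-14,"dz":-14.5,"turn":0},
    {"grip":0,"dx":33,"dy":-14,"dz":-14.5,"turn":0},
    {"grip":0,"dx":33,"dy":-14,"dz":-14.5,"turn":0},
    {"grip":0,"dx":33,"dy":-14,"dz":-14.5,"turn":0},
    {"grip":0,"dx":33,"dy":-14,"dz":-14.5,"turn":0},
    {"grip":0,"dx":21,"dy":-33,"dz":0,"turn":0},
    {"grip":0,"dx":21,"dy":-33,"dz":0,"turn":0},
    {"grip":0,"dx":21,"dy":-33,"dz":0,"turn":0},
    {"grip":0,"dx":21,"dy":-33,"dz":0,"turn":0},
    {"grip":0,"dx":21,"dy":-33,"dz":0,"turn":0},
    {"grip":0,"dx":21,"dy":-33,"dz":0,"turn":0},
    {"grip":0,"dx":21,"dy":-33,"dz":0,"turn":0},
    {"grip":0,"dx":21,"dy":-33,"dz":0,"turn":0},
    {"grip":0,"dx":21,"dy":-33,"dz":0,"turn":0},
    {"grip":0,"dx":21,"dy":-33,"dz":0,"turn":0},
    {"grip":0,"dx":21,"dy":-33,"dz":0,"turn":0},
    {"grip":0,"dx":21,"dy":-33,"dz":0,"turn":0},
  ],
)

```text
clock: 3.0
tool_pos: [0.5007, -0.0, 0.3404]
eef_rot: [0.991, 0.13, 0.0, 0.0]
contact_force: [1.0, 0.2, -0.8]
opening: 0.008
```

Run:
```python
from h import *
b=fromcase([.064,.240,.160])
plan([b[0],b[1],.30],b)
```

```text
clk 3.0 pos [ 0.5007 -0.      0.3404] yaw x [0.966 0.259 0.   ] F [ 1.   0.2 -0.8] op 0.008 q [ 0.1   0.41 -0.28  1.78  0.14  0.97 -1.55]
[0.517  0.4065 0.3   ] total [ 120.9 -388.5   40.3] rows 11 each [ 11.  -35.3   3.7]
[0.517  0.4065 0.16  ] total [-1.0e-01 -1.0e-01  1.4e+02] rows 4 each [-0. -0. 35.]
```

send_rows(
  series=[
    {"grip":0,"dx":11,"dy":-35.3,"dz":3.7,"turn":0},
    {"grip":0,"dx":11,"dy":-35.3,"dz":3.7,"turn":0},
    {"grip":0,"dx":11,"dy":-35.3,"dz":3.7,"turn":0},
    {"grip":0,"dx":11,"dy":-35.3,"dz":3.7,"turn":0},
    {"grip":0,"dx":11,"dy":-35.3,"dz":3.7,"turn":0},
    {"grip":0,"dx":11,"dy":-35.3,"dz":3.7,"turn":0},
    {"grip":0,"dx":11,"dy":-35.3,"dz":3.7,"turn":0},
    {"grip":0,"dx":11,"dy":-35.3,"dz":3.7,"turn":0},
    {"grip":0,"dx":11,"dy":-35.3,"dz":3.7,"turn":0},
    {"grip":0,"dx":11,"dy":-35.3,"dz":3.7,"turn":0},
    {"grip":0,"dx":11,"dy":-35.3,"dz":3.7,"turn":0},
    {"grip":0,"dx":0,"dy":0,"dz":35,"turn":0},
    {"grip":0,"dx":0,"dy":0,"dz":35,"turn":0},
    {"grip":0,"dx":0,"dy":0,"dz":35,"turn":0},
    {"grip":0,"dx":0,"dy":0,"dz":35,"turn":0},
  ],
)

```text
clock: 4.5
tool_pos: [0.5168, 0.4049, 0.1582]
eef_rot: [0.991, 0.131, 0.0, -0.0]
contact_force: [0.1, 0.4, 0.6]
opening: 0.004
```

Run:
```python
from h import *
b=fromcase([.064,.240,.160]);c=fromcase([.064,.198+.0195-.148-.001,.160])
plan(b,c,step=25)
s=snapshot('side');save(s,'s1.png')
```

```text
clk 4.5 pos [0.5168 0.4049 0.1582] yaw x [0.966 0.259 0.   ] F [0.1 0.4 0.6] op 0.004 q [-0.61  0.83 -0.24  1.53  0.24  0.81 -2.25]
[0.517  0.4065 0.16  ] total [ 0.6 -1.6 -1.8] rows 1 each [ 0.6 -1.6 -1.8]
[0.5213 0.2351 0.16  ] total [-40.3 166.7  -0. ] rows 7 each [-5.8 23.8 -0. ]
```

View pics/s1.png

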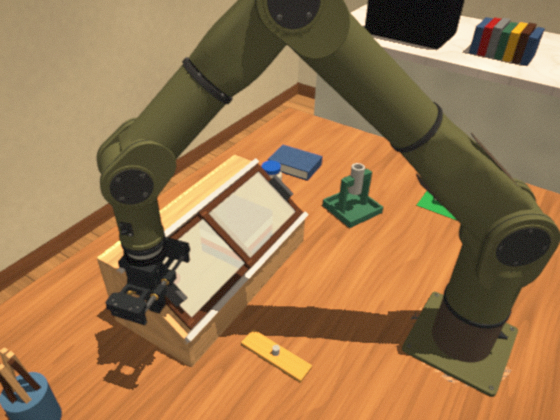

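The picture shows the closed fingers just left of the pull (about pixel 160,290), clear of the case. Pushing now.

send_rows(
  series=[
    {"grip":0,"dx":-3,"dy":12,"dz":0,"turn":0},
    {"grip":0,"dx":-3,"dy":12,"dz":0,"turn":0},
    {"grip":0,"dx":-4,"dy":17,"dz":0,"turn":0},
    {"grip":0,"dx":-4,"dy":17,"dz":0,"turn":0},
    {"grip":0,"dx":-4,"dy":17,"dz":0,"turn":0},
    {"grip":0,"dx":-4,"dy":17,"dz":0,"turn":0},
    {"grip":0,"dx":-4,"dy":17,"dz":0,"turn":0},
    {"grip":0,"dx":-4,"dy":17,"dz":0,"turn":0},
    {"grip":0,"dx":-4,"dy":17,"dz":0,"turn":0},
    {"grip":0,"dx":-3,"dy":12,"dz":0,"turn":0},
  ],
)

```text
clock: 5.55
tool_pos: [0.5221, 0.2432, 0.1597]
eef_rot: [0.992, 0.13, 0.001, 0.0]
contact_force: [1.0, 3.4, 3.0]
opening: 0.006
```

Run:
```python
from h import *
plan(step=25); print(tocase(np.array(get_state()['tool_pos'])))
s=snapshot('side');save(s,'s2.png')
```

```text
clk 5.55 pos [0.5221 0.2432 0.1597] yaw x [0.966 0.257 0.001] F [1.  3.4 3. ] op 0.006 q [-0.37  0.74 -0.25  1.79  0.28  0.65 -2.1 ]
[0.06501371 0.07656377 0.15972309]
```

View pics/s2.png

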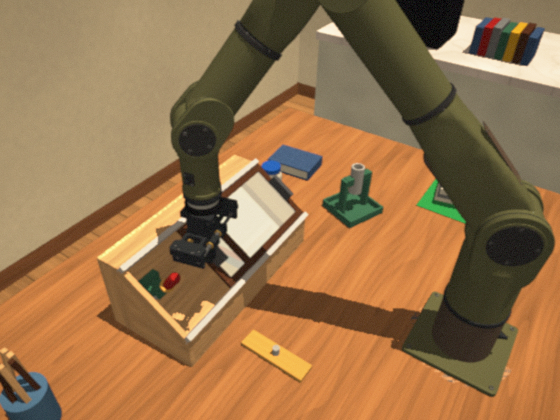

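The door is mostly open: the red handle shows at (172,282). I'll push the rest of the way to the stop.

send_rows(
  series=[
    {"grip":0,"dx":-1,"dy":4,"dz":0,"turn":0},
    {"grip":0,"dx":-0.5,"dy":2,"dz":0,"turn":0},
  ],
)

```text
clock: 5.8
tool_pos: [0.5214, 0.2396, 0.1592]
eef_rot: [0.991, 0.131, 0.0, -0.0]
contact_force: [1.1, 3.2, -0.3]
opening: 0.004
```

send_rows(
  series=[
    {"grip":0,"dx":-0.5,"dy":2,"dz":0,"turn":0},
    {"grip":0,"dx":-0.5,"dy":1,"dz":0,"turn":0},
  ],
)

```text
clock: 6.0
tool_pos: [0.5213, 0.237, 0.1593]
eef_rot: [0.991, 0.131, 0.0, -0.0]
contact_force: [1.9, 2.6, -0.6]
opening: 0.004
```

send_rows(
  series=[
    {"grip":0,"dx":2,"dy":-8,"dz":-20,"turn":0},
    {"grip":0,"dx":0,"dy":0,"dz":-40,"turn":0},
    {"grip":0,"dx":0,"dy":0,"dz":-40,"turn":0},
    {"grip":0.6,"dx":-10,"dy":30,"dz":-30,"turn":0},
    {"grip":0.6,"dx":-15,"dy":35,"dz":-20,"turn":0},
    {"grip":0.6,"dx":-15,"dy":35,"dz":0,"turn":0},
    {"grip":0.6,"dx":-15,"dy":35,"dz":0,"turn":0},
  ],
)

```text
clock: 6.7
tool_pos: [0.5016, 0.0975, 0.3097]
eef_rot: [0.991, 0.131, -0.001, 0.001]
contact_force: [0.9, -0.7, 0.6]
opening: 0.347
```

Run:
```python
from h import *
import pickle
plan()
for n in ['side','top']:
    s=snapshot(n);save(s,n+'3.png');pickle.dump(s,open(n+'3.pkl','wb'))
    for t in ['rod','rod_tip']:
        for r in regions_of(s,t)[:2]:
            P,u,v=pts(s,r['pixels']); q=slope(P); print(n,t,round(r['score'],2),r['extent'],r['pixels'].sum(),np.round(np.percentile(q,[3,50,97],axis=0),3).tolist())
    im=s['img'].astype(int); m=(im[...,0]>110)&(im[...,1]<60)&(im[...,2]<60)
    P,u,v=pts(s,m); q=slope(P); k=(abs(q[:,1]-.15)<.05)&(q[:,2]<0.02)&(q[:,2]>-.1);print('red',k.sum(),np.round(np.percentile(q[k],[3,50,97],axis=0),3).tolist(),u[k].mean(),v[k].mean())
    # pull
    p=pts(s)[0];q=slope(p);w=q[(q[:,1]>.0)&(q[:,1]<.09)&(q[:,2]>.025)&(q[:,2]<.05)&(q[:,0]>.06)&(q[:,0]<.145)];print('pull',len(w),np.round(np.percentile(w,[3,50,97],axis=0),3).tolist() if len(w) else '')
    x0,y0,x1,y1=(90,140,320,380) if n=='side' else (110,110,330,240)
    k=min(780/(x1-x0),580/(y1-y0)); cv2.imwrite(f'pics/{n}3z.png',cv2.resize(s['img'][y0:y1,x0:x1,::-1],None,fx=k,fy=k,interpolation=cv2.INTER_CUBIC))
```

```text
clk 6.7 pos [0.5016 0.0975 0.3097] yaw x [ 0.966  0.259 -0.002] F [ 0.9 -0.7  0.6] op 0.347 q [-0.07  0.46 -0.33  1.8   0.19  0.91 -1.79]
side rod 0.7 [160.4, 270.5, 185.1, 293.9] 326 [[0.098, 0.063, -0.188], [0.114, 0.149, -0.05], [0.134, 0.157, -0.017]]
side rod 0.28 [201.7, 170.8, 305.2, 268.2] 5498 [[0.019, -0.226, 0.005], [0.098, -0.105, 0.008], [0.183, 0.0, 0.027]]
side rod_tip 0.87 [160.1, 274.0, 180.7, 294.5] 229 [[0.103, 0.137, -0.074], [0.114, 0.151, -0.036], [0.126, 0.156, -0.017]]
red 89 [[0.104, 0.134, -0.032], [0.116, 0.145, -0.02], [0.126, 0.154, -0.016]] 174.0561797752809 276.96629213483146
pull 259 [[0.068, 0.042, 0.026], [0.101, 0.051, 0.039], [0.134, 0.054, 0.044]]
top rod 0.73 [157.2, 165.0, 173.5, 181.5] 194 [[0.077, 0.132, -0.149], [0.12, 0.142, -0.04], [0.128, 0.16, -0.014]]
top rod_tip 0.48 [159.0, 164.2, 172.2, 180.2] 165 [[0.105, 0.132, -0.075], [0.121, 0.141, -0.035], [0.128, 0.155, -0.014]]
red 56 [[0.107, 0.135, -0.048], [0.12, 0.144, -0.02], [0.128, 0.153, -0.013]] 164.73214285714286 174.01785714285714
pull 11 [[0.068, 0.044, 0.04], [0.071, 0.049, 0.043], [0.074, 0.054, 0.046]]
```

View pics/side3z.png

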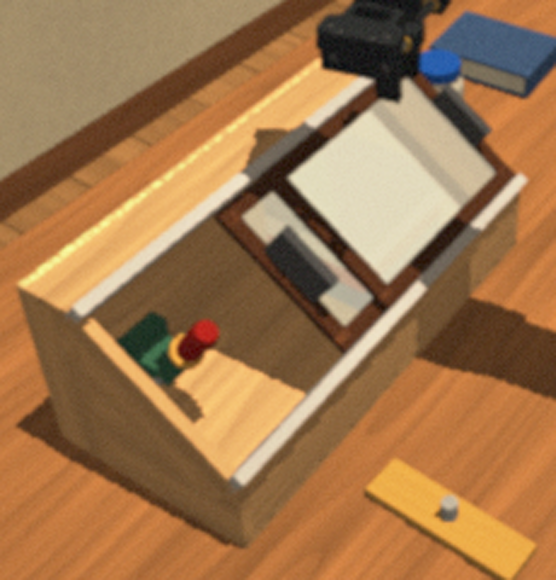

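View pics/top3z.png

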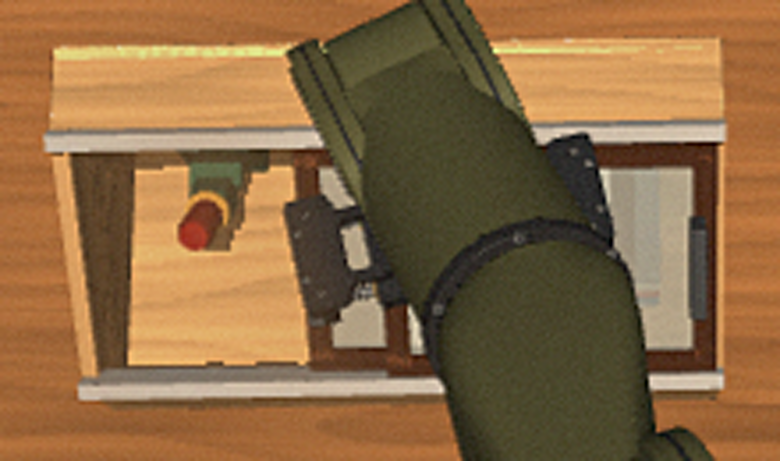

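Run:
```python
from h import *
import pickle
for n in ['side','top']:
    s=pickle.load(open(n+'3.pkl','rb')); im=s['img'].astype(int); m=(im[...,0]>70)&(im[...,1]<.5*im[...,0])&(im[...,2]<.5*im[...,0])
    P,u,v=pts(s,m); q=slope(P); k=(abs(q[:,1]-.15)<.04)&(abs(q[:,0]-.115)<.03)&(q[:,2]<-.005)&(q[:,2]>-.06); q=q[k]
    c=q[q[:,2]>-.024]; print(n,k.sum(),len(c),'cap mean',c.mean(0),cv2.minEnclosingCircle((c[:,:2]*1000).astype(np.float32)))
    for lo in [-.06,-.045,-.035,-.024,-.019]:
        w=q[(q[:,2]>lo)&(q[:,2]<lo+.011)]; print(lo,len(w),w.mean(0) if len(w) else '',w.min(0) if len(w) else'',w.max(0) if len(w) else '')
    print(np.unique(u[k]).tolist(),np.unique(v[k]).tolist())
    for y in (.145,.15): 
        L=np.array([[ .116,y,-.018],[.116,y,-.072]]); X=fromcase(np.outer(L[:,0],SL)+np.outer(L[:,2],N)+np.c_[0*L[:,0],L[:,1],0*L[:,0]+.09]); print(proj(s,X).tolist())
```

```text
side 170 91 cap mean [ 0.1140648   0.14407318 -0.01941181] ((114.50655364990234, 143.89144897460938), 11.915003776550293)
-0.06 19 [ 0.11429802  0.15324022 -0.05343202] [ 0.10429877  0.14899088 -0.05863139] [ 0.12310665  0.15557345 -0.04913663]
-0.045 21 [ 0.11459079  0.15333538 -0.03946139] [ 0.10438132  0.14684964 -0.04441069] [ 0.12620226  0.15586682 -0.03463637]
-0.035 35 [ 0.11511772  0.15200211 -0.02879693] [ 0.10305217  0.14041586 -0.03471506] [ 0.12648034  0.15705882 -0.02420165]
-0.024 91 [ 0.1140648   0.14407318 -0.01941181] [ 0.10322493  0.13241292 -0.0239908 ] [ 0.1250079   0.1547593  -0.01329942]
-0.019 37 [ 0.11385642  0.14312907 -0.01760397] [ 0.10331684  0.13289487 -0.01897066] [ 0.12471291  0.1547593  -0.01329942]
[165, 166, 167, 168, 169, 170, 171, 172, 173, 174, 175, 176, 177, 178, 179, 180] [272, 273, 274, 275, 276, 277, 278, 279, 280, 281, 282, 283, 284, 285, 286, 287]
[[174.34904607230453, 276.29444006444396], [166.25805573284032, 284.42906874219136]]
[[172.77653284129218, 277.71498197157024], [164.71984652268975, 285.82116611667044]]
top 75 57 cap mean [ 0.1166
[... 289 characters left out ...]
04334895] [ 0.12670442  0.14944271 -0.03713248]
-0.035 10 [ 0.12400787  0.14276858 -0.02873705] [ 0.1123606   0.13678507 -0.03340937] [ 0.12807379  0.14997974 -0.02434403]
-0.024 55 [ 0.11667846  0.14457394 -0.01840888] [ 0.10506189  0.13475069 -0.02364889] [ 0.12726078  0.15452046 -0.01323588]
-0.019 33 [ 0.11534808  0.14405219 -0.01610796] [ 0.10712255  0.13475069 -0.01868831] [ 0.12417039  0.15333591 -0.01206715]
[161, 162, 163, 164, 165, 166, 167, 168, 170] [167, 168, 169, 170, 171, 172, 173, 174, 175, 176, 177, 178, 179]
[[164.12131119322987, 175.78861179895927], [168.1201910266277, 168.86762651393218]]
[[162.20294318602444, 175.80855073674297], [166.26738700892332, 168.88671083831295]]
```

Run:
```python
from h import *
import pickle
for n in ['side','top']:
    s=pickle.load(open(n+'3.pkl','rb')); P,u,v=pts(s); q=slope(P); c=tocase(P)
    k=(c[:,1]>.11)&(c[:,1]<.21)&(c[:,2]>.14)&(c[:,0]>.1)&(c[:,0]<.2)
    print(n,'top beam');
    for a in np.arange(.12,.2,.006):
        w=k&(q[:,0]>a+.03)&(q[:,0]<a+.036); print(round(a+.03,3),w.sum(),np.round(np.percentile(q[w,2],[5,50,95]),3) if w.any() else '')
    k=(q[:,0]>.08)&(q[:,0]<.17)&(abs(q[:,2])<.02)
    for a in np.arange(.21,.26,.003):
        w=k&(q[:,1]>a)&(q[:,1]<a+.003); print('wall',round(a,3),w.sum(),np.round(np.percentile(q[w,2],[5,50,95]),3) if w.any() else '')
```

```text
side top beam
0.15 0 
0.156 0 
0.162 0 
0.168 0 
0.174 0 
0.18 0 
0.186 73 [-0.014  0.001  0.013]
0.192 125 [0.01  0.012 0.014]
0.198 113 [0.009 0.012 0.015]
0.204 91 [-0.008 -0.005 -0.002]
0.21 108 [-0.012 -0.009 -0.006]
0.216 108 [-0.016 -0.014 -0.01 ]
0.222 111 [-0.021 -0.017 -0.014]
0.228 28 [-0.021 -0.02  -0.018]
wall 0.21 0 
wall 0.213 0 
wall 0.216 0 
wall 0.219 43 [-0.005 -0.002 -0.001]
wall 0.222 66 [-0.005 -0.002  0.001]
wall 0.225 55 [-0.004 -0.002  0.   ]
wall 0.228 73 [-0.016 -0.002  0.   ]
wall 0.231 185 [-0.019 -0.008  0.   ]
wall 0.234 0 
wall 0.237 0 
wall 0.24 0 
wall 0.243 0 
wall 0.246 0 
wall 0.249 0 
wall 0.252 0 
wall 0.255 0 
wall 0.258 0 
top top beam
0.15 0 
0.156 0 
0.162 0 
0.168 0 
0.174 0 
0.18 0 
0.186 16 [0.007 0.012 0.015]
0.192 90 [0.009 0.014 0.018]
0.198 155 [-0.006  0.011  0.017]
0.204 117 [-0.011 -0.003  0.011]
0.21 109 [-0.013 -0.008 -0.002]
0.216 104 [-0.016 -0.013 -0.005]
0.222 115 [-0.022 -0.016 -0.011]
0.228 41 [-0.02  -0.018 -0.015]
wall 0.21 0 
wall 0.213 0 
wall 0.216 0 
wall 0.219 0 
wall 0.222 82 [-0.019 -0.008  0.004]
wall 0.225 43 [-0.014 -0.001  0.005]
wall 0.228 43 [-0.005 -0.     0.006]
wall 0.231 37 [-0.003  0.001  0.004]
wall 0.234 24 [-0.006 -0.002  0.001]
wall 0.237 1 [-0.005 -0.005 -0.005]
wall 0.24 0 
wall 0.243 0 
wall 0.246 0 
wall 0.249 0 
wall 0.252 0 
wall 0.255 0 
wall 0.258 0
```

```bash
sed -i 's/O=np.array(\[.459,.165,0\])/O=np.array([.459,.1595,0])/' h.py
python3 - <<'E'
from h import *
plan([.522,.265,.30],[.522,.265,.16],[.5215,.24,.16])
E
```

```text
clk 7.0 pos [0.5024 0.101  0.3093] yaw x [ 0.965  0.261 -0.001] F [ 0.6 -0.4 -0.5] op 0.592 q [-0.07  0.46 -0.33  1.8   0.19  0.91 -1.79]
[0.522 0.265 0.3  ] total [  61.7 -153.3    9.3] rows 5 each [ 12.3 -30.7   1.9]
[0.522 0.265 0.16 ] total [1.0e-01 1.0e-01 1.4e+02] rows 4 each [ 0.  0. 35.]
[0.5215 0.24   0.16  ] total [-7. 24. -0.] rows 1 each [-7. 24. -0.]
```

send_rows(
  series=[
    {"grip":0,"dx":12,"dy":-31,"dz":2,"turn":0},
    {"grip":0,"dx":12,"dy":-31,"dz":2,"turn":0},
    {"grip":0,"dx":12,"dy":-31,"dz":2,"turn":0},
    {"grip":0,"dx":12,"dy":-31,"dz":2,"turn":0},
    {"grip":0,"dx":12,"dy":-30,"dz":2,"turn":0},
    {"grip":0,"dx":0,"dy":0,"dz":35,"turn":0},
    {"grip":0,"dx":0,"dy":0,"dz":35,"turn":0},
    {"grip":0,"dx":0,"dy":0,"dz":35,"turn":0},
    {"grip":0,"dx":0,"dy":0,"dz":34,"turn":0},
    {"grip":0,"dx":-3,"dy":12,"dz":0,"turn":0},
    {"grip":0,"dx":-4,"dy":14,"dz":0,"turn":0},
    {"grip":0,"dx":-1.5,"dy":5,"dz":0,"turn":0},
    {"grip":0,"dx":-1,"dy":4,"dz":0,"turn":0},
    {"grip":0,"dx":-1,"dy":4,"dz":0,"turn":0},
  ],
)

```text
clock: 8.4
tool_pos: [0.5216, 0.2248, 0.162]
eef_rot: [0.991, 0.131, 0.002, -0.001]
contact_force: [-1.0, 3.3, 0.4]
opening: 0.004
```

send_rows(
  series=[
    {"grip":0,"dx":-0.5,"dy":2,"dz":0,"turn":0},
  ],
)

```text
clock: 8.5
tool_pos: [0.5217, 0.2222, 0.1618]
eef_rot: [0.991, 0.131, 0.001, -0.001]
contact_force: [-0.3, 2.9, 2.4]
opening: 0.005
```

send_rows(
  series=[
    {"grip":0,"dx":-0.5,"dy":2,"dz":0,"turn":0},
  ],
)

```text
clock: 8.6
tool_pos: [0.5218, 0.2216, 0.1618]
eef_rot: [0.991, 0.131, 0.002, -0.002]
contact_force: [-0.9, 7.0, 4.3]
opening: 0.005
```

send_rows(
  series=[
    {"grip":0,"dx":-0.5,"dy":2,"dz":0,"turn":0},
  ],
)

```text
clock: 8.7
tool_pos: [0.5217, 0.2215, 0.1619]
eef_rot: [0.991, 0.132, 0.002, -0.003]
contact_force: [-1.4, 9.9, 2.8]
opening: 0.002
```

Run:
```python
from h import *
g=fromcase([.105,.150,.126]); print(g)
st=get_state(); p=st['tool_pos']
plan(p+[0,.012,0],p+[0,.012,.1],[g[0],g[1],.262],[g[0],g[1],.22])
```

```text
[0.56021758 0.31207785 0.126     ]
clk 8.7 pos [0.5217 0.2215 0.1619] yaw x [0.965 0.261 0.005] F [-1.4  9.9  2.8] op 0.002 q [-0.32  0.72 -0.27  1.82  0.3   0.63 -2.08]
[0.5217 0.2335 0.1619] total [  3.1 -11.6   0.1] rows 1 each [  3.1 -11.6   0.1]
[0.5217 0.2335 0.2619] total [   0.5   -0.5 -100. ] rows 3 each [  0.2  -0.2 -33.3]
[0.5602 0.3121 0.262 ] total [ 57.6 -65.8   0.6] rows 3 each [ 19.2 -21.9   0.2]
[0.5602 0.3121 0.22  ] total [-0.2  0.2 42. ] rows 2 each [-0.1  0.1 21. ]
```

send_rows(
  series=[
    {"grip":0,"dx":3,"dy":-12,"dz":0,"turn":0},
    {"grip":0,"dx":0,"dy":0,"dz":-33,"turn":0},
    {"grip":0,"dx":0,"dy":0,"dz":-33,"turn":0},
    {"grip":0,"dx":0,"dy":0,"dz":-34,"turn":0},
    {"grip":0.6,"dx":19,"dy":-22,"dz":0,"turn":0},
    {"grip":0.6,"dx":19,"dy":-22,"dz":0,"turn":0},
    {"grip":0.6,"dx":19,"dy":-22,"dz":0,"turn":0},
    {"grip":0.6,"dx":0,"dy":0,"dz":0,"turn":0.148},
    {"grip":0.6,"dx":0,"dy":0,"dz":20,"turn":0},
  ],
)

```text
clock: 9.6
tool_pos: [0.5603, 0.3098, 0.2422]
eef_rot: [0.998, 0.056, 0.002, -0.0]
contact_force: [0.5, 0.1, 0.1]
opening: 0.431
```

Run:
```python
from h import *
g=fromcase([.105,.150,.126]); 
s=snapshot('side');save(s,'s4.png');k=3;cv2.imwrite('pics/s4z.png',cv2.resize(s['img'][180:370,90:320,::-1],None,fx=3,fy=3,interpolation=cv2.INTER_CUBIC))
plan([g[0],g[1],.165],g)
```

```text
clk 9.65 pos [0.5578 0.3074 0.2373] yaw x [ 0.994  0.113 -0.003] F [-0.7 -0.9 -2.2] op 0.48 q [-0.44  0.71 -0.26  1.52  0.21  0.94 -2.22]
[0.5602 0.3121 0.165 ] total [ 3.2 -4.7 72.3] rows 2 each [ 1.6 -2.4 36.2]
[0.5602 0.3121 0.126 ] total [ 0.1 -0.2 39. ] rows 1 each [ 0.1 -0.2 39. ]
```

View pics/s4z.png

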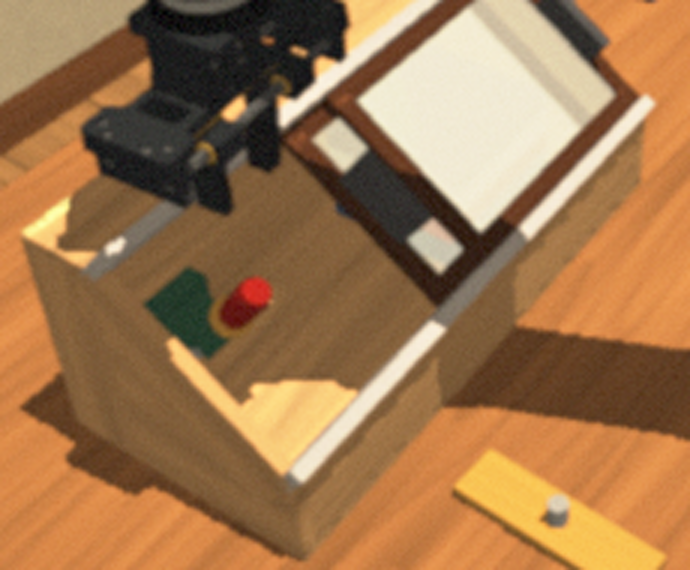

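The door is fully open, the pull now close to the right-hand door, and the red handle stands clear at (255,290) in the zoom with the open fingers above it. Descending.

send_rows(
  series=[
    {"grip":0.6,"dx":1.6,"dy":-2.4,"dz":30,"turn":0},
    {"grip":0.6,"dx":1.6,"dy":-2.3,"dz":30,"turn":0},
    {"grip":0.6,"dx":0,"dy":0,"dz":12,"turn":0},
    {"grip":0.6,"dx":0,"dy":0,"dz":0,"turn":0},
  ],
)

```text
clock: 10.05
tool_pos: [0.5603, 0.3121, 0.1667]
eef_rot: [0.998, 0.057, -0.002, 0.002]
contact_force: [-0.6, -0.4, 0.7]
opening: 0.599
```

Run:
```python
from h import *
g=fromcase([.105,.150,.126]); 
plan(g)
```

```text
clk 10.05 pos [0.5603 0.3121 0.1667] yaw x [ 0.994  0.114 -0.004] F [-0.6 -0.4  0.7] op 0.599 q [-0.45  0.8  -0.24  1.57  0.24  0.8  -2.25]
[0.5602 0.3121 0.126 ] total [ 0.1 -0.2 40.7] rows 2 each [ 0.1 -0.1 20.4]
```

send_rows(
  series=[
    {"grip":0.6,"dx":0,"dy":0,"dz":15,"turn":0},
    {"grip":0.6,"dx":0,"dy":0,"dz":12,"turn":0},
    {"grip":0.6,"dx":0,"dy":0,"dz":7,"turn":0},
  ],
)

```text
clock: 10.35
tool_pos: [0.5612, 0.313, 0.1337]
eef_rot: [0.998, 0.057, -0.0, 0.0]
contact_force: [0.3, 0.7, 0.3]
opening: 0.599
```

send_rows(
  series=[
    {"grip":0.6,"dx":0,"dy":0,"dz":3,"turn":0},
    {"grip":0.6,"dx":0,"dy":0,"dz":3,"turn":0},
  ],
)

```text
clock: 10.55
tool_pos: [0.5615, 0.3135, 0.1284]
eef_rot: [0.998, 0.057, 0.0, -0.0]
contact_force: [0.6, -0.7, -0.4]
opening: 0.597
```

Run:
```python
from h import *
g=fromcase([.105,.150,.126]); 
s=snapshot('side');save(s,'s5.png');k=3;cv2.imwrite('pics/s5z.png',cv2.resize(s['img'][180:370,90:320,::-1],None,fx=3,fy=3,interpolation=cv2.INTER_CUBIC))
plan(g)
```

```text
clk 10.6 pos [0.5613 0.3134 0.1281] yaw x [ 0.994  0.114 -0.   ] F [-0.4 -0.1  0.4] op 0.599 q [-0.46  0.85 -0.23  1.6   0.26  0.72 -2.26]
[0.5602 0.3121 0.126 ] total [-1.3  1.2  2.1] rows 1 each [-1.3  1.2  2.1]
```

View pics/s5z.png

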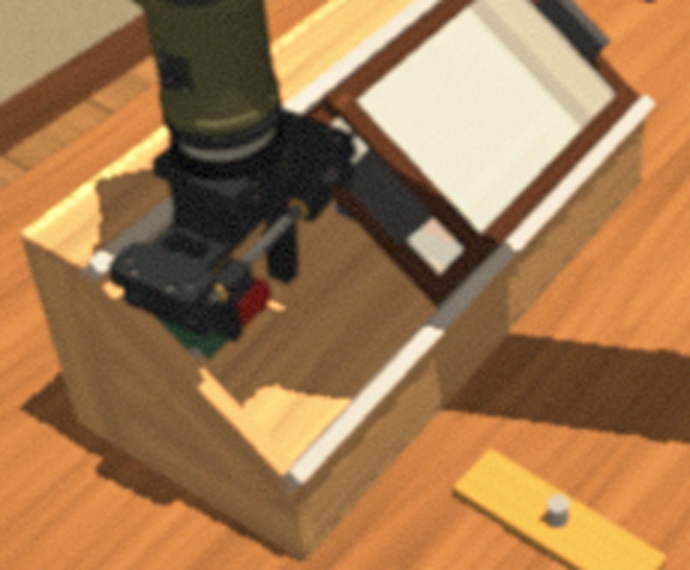

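The left finger overlaps the handle (255,300), and there is no contact force. Lowering 3 mm more and closing.

send_rows(
  series=[
    {"grip":0.6,"dx":-1,"dy":1,"dz":3.5,"turn":0},
    {"grip":0.25,"dx":0,"dy":0,"dz":0,"turn":0},
    {"grip":0.1,"dx":0,"dy":0,"dz":0,"turn":0},
    {"grip":0.1,"dx":0,"dy":0,"dz":0,"turn":0},
    {"grip":0.1,"dx":0,"dy":0,"dz":0,"turn":0},
  ],
  force=30,
)

```text
clock: 11.1
tool_pos: [0.5605, 0.3118, 0.1252]
eef_rot: [0.998, 0.057, -0.0, 0.0]
contact_force: [-0.8, -1.3, 1.3]
opening: 0.283
```

Run:
```python
from h import *
p=np.array(get_state()['tool_pos']); plan(p+.03*(Rc@N),p+.15*(Rc@N),step=20)
```

```text
clk 11.1 pos [0.5605 0.3118 0.1252] yaw x [ 0.994  0.113 -0.   ] F [-0.8 -1.3  1.3] op 0.283 q [-0.46  0.85 -0.22  1.6   0.26  0.71 -2.26]
[0.5433 0.3114 0.1498] total [-17.1  -1.5 -24.6] rows 2 each [ -8.6  -0.8 -12.3]
[0.4745 0.3097 0.2481] total [-68.6  -6.  -98.3] rows 7 each [ -9.8  -0.9 -14. ]
```

send_rows(
  series=[
    {"grip":0.1,"dx":-5.7,"dy":-0.5,"dz":-8.2,"turn":0},
    {"grip":0.1,"dx":-8.6,"dy":-0.8,"dz":-12.3,"turn":0},
    {"grip":0.1,"dx":-8.6,"dy":-0.8,"dz":-12.3,"turn":0},
  ],
)

```text
clock: 11.4
tool_pos: [0.5366, 0.3121, 0.159]
eef_rot: [0.998, 0.057, 0.0, -0.0]
contact_force: [0.0, 1.0, -0.7]
opening: 0.286
```

send_rows(
  series=[
    {"grip":0.1,"dx":-8.6,"dy":-0.8,"dz":-12.3,"turn":0},
    {"grip":0.1,"dx":-8.6,"dy":-0.8,"dz":-12.3,"turn":0},
    {"grip":0.1,"dx":-8.6,"dy":-0.8,"dz":-12.3,"turn":0},
    {"grip":0.1,"dx":-8.6,"dy":-0.8,"dz":-12.3,"turn":0},
    {"grip":0.1,"dx":-8.6,"dy":-0.8,"dz":-12.3,"turn":0},
    {"grip":0.1,"dx":-8.6,"dy":-0.8,"dz":-12.3,"turn":0},
    {"grip":0.1,"dx":-8.6,"dy":-0.8,"dz":-12.3,"turn":0},
    {"grip":0.1,"dx":0,"dy":0,"dz":0,"turn":0},
  ],
)

```text
clock: 12.2
tool_pos: [0.4764, 0.3116, 0.2459]
eef_rot: [0.998, 0.058, 0.001, -0.001]
contact_force: [0.2, 1.0, -1.1]
opening: 0.291
```

Run:
```python
from h import *
import pickle
plan()
s=snapshot('side');save(s,'s6.png');pickle.dump(s,open('s6.pkl','wb'))
for r in regions_of(s,'rod')[:3]: print(r['score'],r['extent'])
```

```text
clk 12.2 pos [0.4764 0.3116 0.2459] yaw x [0.993 0.115 0.002] F [ 0.2  1.  -1.1] op 0.291 q [-0.5   0.61 -0.26  1.73  0.2   0.83 -2.31]
0.44 [176.4, 249.5, 206.1, 278.4]
```

View pics/s6.png

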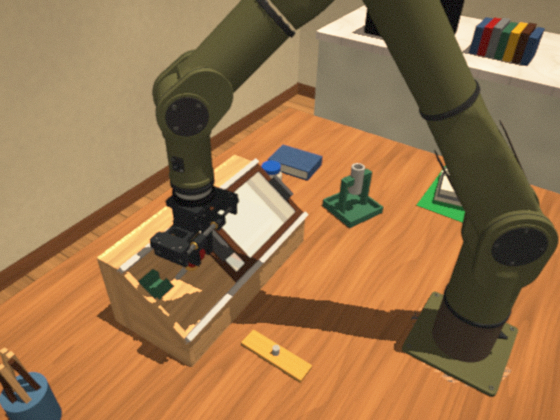

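send_rows(
  series=[
    {"grip":0.1,"dx":-15,"dy":-1,"dz":-25,"turn":0},
    {"grip":0.1,"dx":-15,"dy":-1,"dz":-25,"turn":0},
    {"grip":0.1,"dx":-15,"dy":0,"dz":-30,"turn":0},
    {"grip":0.1,"dx":0,"dy":0,"dz":-30,"turn":0},
    {"grip":0.1,"dx":0,"dy":0,"dz":0,"turn":0},
  ],
)

```text
clock: 12.8
tool_pos: [0.4339, 0.3089, 0.3572]
eef_rot: [0.998, 0.057, 0.003, -0.002]
contact_force: [-0.7, 1.7, -0.6]
opening: 0.289
```

Run:
```python
from h import *
import pickle
plan()
for n in ['side','top']:
    s=snapshot(n);save(s,n+'7.png');pickle.dump(s,open(n+'7.pkl','wb'))
    for r in regions_of(s,'rod')[:2]: print(n,r['score'],r['extent'])
    c=proj(s,get_state()['tool_pos'])[0].astype(int);print(c)
    x0,y0=np.clip(c-60,0,None); cv2.imwrite(f'pics/{n}7z.png',cv2.resize(s['img'][y0:y0+120,x0:x0+120,::-1],None,fx=4.8,fy=4.8,interpolation=cv2.INTER_CUBIC))
```

```text
clk 12.8 pos [0.4339 0.3089 0.3572] yaw x [0.994 0.113 0.007] F [-0.7  1.7 -0.6] op 0.289 q [-0.52  0.44 -0.29  1.68  0.14  1.04 -2.31]
side 0.7 [185.2, 207.4, 224.1, 247.6]
side 0.7 [95.1, 164.6, 308.3, 365.4]
[215 221]
top 0.59 [356.1, 209.6, 418.6, 269.2]
[142 208]
```

View pics/side7z.png

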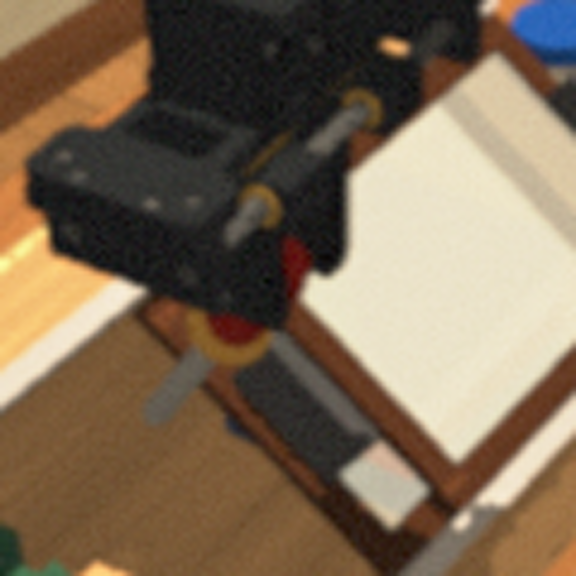

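Run:
```python
from h import *
import pickle
s=pickle.load(open('side7.pkl','rb')); st=get_state(); p=np.array(st['tool_pos']); R=Rn.from_quat(st['eef_rot']).as_matrix()
P,u,v=pts(s); k=(u>180)&(u<228)&(v>200)&(v<252)
T=(P-p)@R  # tool coords
k&=(abs(T[:,0])<.14)&(abs(T[:,1])<.03)&(T[:,2]>0.005)&(T[:,2]<.16)
T=T[k];im=s['img'][v[k],u[k]]
print(k.sum())
for a,b in [(.005,.02),(.02,.03),(.03,.04),(.04,.05),(.05,.06),(.06,.07),(.07,.08),(.08,.09),(.09,.1),(.1,.11),(.11,.13)]:
    w=(T[:,2]>a)&(T[:,2]<b); print(a,w.sum(),np.round(T[w].mean(0)*1000,1) if w.any() else '',np.round(T[w].min(0)*1000,1) if w.any() else '',np.round(T[w].max(0)*1000,1) if w.any() else '')
# predicted positions
a=np.array([-.574,0,-.819]) # tool coords axis to handle end (z down)
for th in (25,30,35,40):
    a=np.array([-np.sin(np.radians(th)),0,-np.cos(np.radians(th))]); cap=np.array([0.002,0,-.0165]); 
    X=np.array([cap, cap-a*.06, cap-a*.15]); print(th,np.round(proj(s,X@R.T+p),1).tolist())
```

```text
252
0.005 44 [ 24.1 -10.9  14.9] [ 10.2 -14.5   7.2] [43.3 -6.3 19.9]
0.02 62 [ 30.6 -10.7  24.3] [ 14.1 -16.4  20.1] [45.9 -3.4 29.8]
0.03 40 [22.4 -5.4 32.1] [ 16.5 -16.3  30.1] [37.5  6.4 35.4]
0.04 7 [46.7 -2.5 47.3] [42.7 -4.9 44. ] [50.8 -0.1 49.9]
0.05 21 [50.2 -0.3 54.4] [41.1 -2.8 50.3] [58.7  2.9 59. ]
0.06 23 [57.1  0.6 65. ] [47.7 -2.7 60.1] [66.3  5.3 69.5]
0.07 16 [64.   0.7 75. ] [57.2 -0.6 70.4] [70.4  3.2 79.8]
0.08 18 [69.6  2.2 84. ] [61.3 -1.1 80.7] [75.9  5.8 88.5]
0.09 18 [76.5  3.  94.3] [69.2  1.  90.3] [84.2  5.4 98.4]
0.1 3 [ 81.4   3.7 102.4] [ 79.3   3.6 101.3] [ 83.8   3.9 103.4]
0.11 0   
25 [[214.6, 214.9], [205.1, 233.5], [192.5, 258.4]]
30 [[214.6, 214.9], [202.9, 231.8], [187.3, 254.2]]
35 [[214.6, 214.9], [200.8, 229.9], [182.4, 249.9]]
40 [[214.6, 214.9], [198.7, 227.9], [177.6, 245.2]]
```

Run:
```python
from h import *
plan([.44,.0,.385],[.3406,-.2877,.33],step=38)
```

```text
clk 13.0 pos [0.4318 0.3065 0.3521] yaw x [ 0.994  0.113 -0.003] F [ 0.3 -0.3 -0.8] op 0.286 q [-0.52  0.44 -0.29  1.68  0.14  1.04 -2.31]
[0.44  0.    0.385] total [-26.6 305.6 -32.2] rows 9 each [-3.  34.  -3.6]
[ 0.3406 -0.2877  0.33  ] total [-131.1  274.5   55.9] rows 9 each [-14.6  30.5   6.2]
```

send_rows(
  series=[
    {"grip":0.1,"dx":-1,"dy":15,"dz":-10,"turn":0},
    {"grip":0.1,"dx":-3,"dy":30,"dz":-8,"turn":0},
    {"grip":0.1,"dx":-3,"dy":34,"dz":-6,"turn":0},
    {"grip":0.1,"dx":-3,"dy":34,"dz":-4,"turn":0},
    {"grip":0.1,"dx":-3,"dy":34,"dz":-4,"turn":0},
    {"grip":0.1,"dx":-3,"dy":34,"dz":0,"turn":0},
    {"grip":0.1,"dx":-3,"dy":34,"dz":0,"turn":0},
    {"grip":0.1,"dx":-4,"dy":34,"dz":0,"turn":0},
    {"grip":0.1,"dx":-4,"dy":34,"dz":0,"turn":0},
    {"grip":0.1,"dx":-4,"dy":23,"dz":0,"turn":0},
    {"grip":0.1,"dx":-14,"dy":30,"dz":6,"turn":0},
    {"grip":0.1,"dx":-14,"dy":30,"dz":6,"turn":0},
    {"grip":0.1,"dx":-14,"dy":30,"dz":6,"turn":0},
    {"grip":0.1,"dx":-14,"dy":30,"dz":6,"turn":0},
    {"grip":0.1,"dx":-14,"dy":30,"dz":6,"turn":0},
    {"grip":0.1,"dx":-14,"dy":30,"dz":6,"turn":0},
    {"grip":0.1,"dx":-14,"dy":30,"dz":6,"turn":0},
    {"grip":0.1,"dx":-14,"dy":30,"dz":6,"turn":0},
    {"grip":0.1,"dx":-14,"dy":22,"dz":4,"turn":0},
    {"grip":0.1,"dx":0,"dy":0,"dz":0,"turn":0},
  ],
)

```text
clock: 15.0
tool_pos: [0.3369, -0.2785, 0.3332]
eef_rot: [0.999, 0.053, -0.002, 0.0]
contact_force: [-0.7, -0.5, -0.9]
opening: 0.287
```

```bash
cat > look.py <<'E'
from h import *
import pickle,sys
tag=sys.argv[1]
M=np.array([.420,-.2868,.155]); st=get_state(); p=np.array(st['tool_pos']); R=Rn.from_quat(st['eef_rot']).as_matrix()
ims=[]
for n in ['side','top']:
    s=snapshot(n);pickle.dump(s,open(n+tag+'.pkl','wb'))
    c=proj(s,M+[0,0,.03])[0].astype(int)
    im=s['img'][:,:,::-1].copy()
    x0,y0=c-45; x0=max(x0,0);y0=max(y0,0); z=cv2.resize(im[y0:y0+90,x0:x0+90],(390,390),interpolation=cv2.INTER_CUBIC); ims.append(z); print(n,'crop',x0,y0,'x4.33','mouth px',proj(s,M)[0],'tcp px',proj(s,p)[0])
    P,u,v=pts(s); T=(P-p)@R
    k=(abs(T[:,1])<.03)&(T[:,0]>-.05)&(T[:,0]<.13)&(T[:,2]>.01)&(P[:,2]>.158); T=T[k]
    for a in np.arange(.01,.15,.01):
        w=(T[:,2]>a)&(T[:,2]<a+.01)
        if w.sum()>2: print(n,round(a,2),w.sum(),np.round(T[w].mean(0)*1000,1))
cv2.imwrite(f'pics/l{tag}.png',np.hstack(ims))
plan()
E
python3 look.py 8
```

```text
side crop 314 112 x4.33 mouth px [357.77324586 166.43929989] tcp px [394.70575854 119.12801767]
side 0.01 37 [17.8 -7.3 15.8]
side 0.02 49 [28.4 -5.2 25.1]
side 0.03 34 [23.3 -7.4 34.8]
side 0.04 17 [33.8  0.2 44.8]
side 0.05 14 [42.8 -0.2 54.2]
side 0.06 18 [48.3  0.8 64.2]
side 0.07 14 [55.8  2.5 75. ]
side 0.08 18 [62.   4.1 84.4]
side 0.09 18 [67.8  5.5 94.7]
side 0.1 13 [ 73.7   6.1 104.2]
top crop 353 184 x4.33 mouth px [396.20289761 231.46210431] tcp px [410.01074434 256.57430965]
top 0.05 4 [55.5 -1.7 57.7]
top 0.06 10 [60.2  0.7 65.4]
top 0.07 9 [64.8  0.9 74.3]
top 0.08 15 [72.4  2.5 84.5]
top 0.09 9 [80.3  3.6 96. ]
top 0.1 3 [ 79.9   1.2 100.6]
clk 15.1 pos [ 0.3395 -0.2752  0.3337] yaw x [ 0.994  0.111 -0.001] F [-0.3 -0.2 -2.2] op 0.286 q [ 0.63  0.31 -0.08  1.96  0.03  0.87 -0.92]
```

View pics/l8.png

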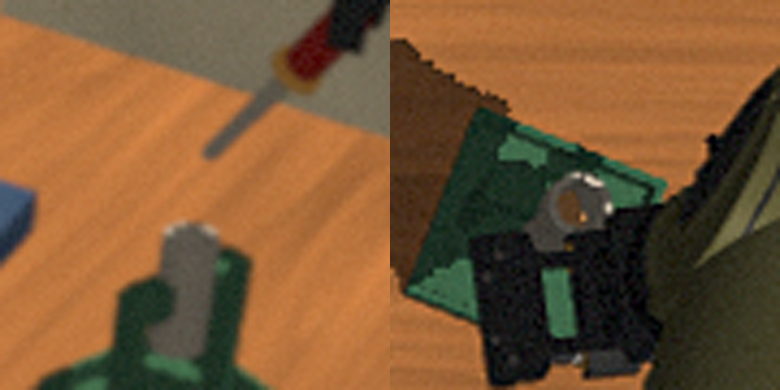

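Run:
```python
from h import *
import pickle
st=get_state(); p=np.array(st['tool_pos']); R=Rn.from_quat(st['eef_rot']).as_matrix()
ims=[]
for n in ['side','top']:
    s=pickle.load(open(n+'8.pkl','rb')); c=proj(s,np.array([.42,-.285,.19]))[0].astype(int)
    w=28 if n=='top' else 32
    x0,y0=c-w; z=cv2.resize(s['img'][y0:y0+2*w,x0:x0+2*w,::-1],(390,390),interpolation=cv2.INTER_CUBIC); ims.append(z); print(n,x0,y0,390/(2*w))
    for t in ([70,9,112],[76,9,112],[82,9,112],[43,4,60]): print(t,((proj(s,(R@(np.array(t)/1000)+p))[0]+.5-[x0,y0])*390/(2*w)).round(),end=' ')
    if n=='side':
        o=-np.array(s['R']).T@s['t']; d=np.array(s['R']).T@np.array([(362-s['cx'])/f(s),(148.3-s['cy'])/f(s),1])
        for ty in (6,9,12):
            a=(o-p)@R;b=d@R; l=(ty/1000-a[1])/b[1]; print('tip',ty,(a+l*b)*1000)
cv2.imwrite('pics/l8b.png',np.hstack(ims))
```

```text
side 327 124 6.09375
[70, 9, 112] [218. 155.] [76, 9, 112] [206. 151.] [82, 9, 112] [193. 148.] [43, 4, 60] [289.  72.] tip 6 [ 70.36027095   6.         108.74153325]
tip 9 [ 71.18414479   9.         110.57774018]
tip 12 [ 72.00801863  12.         112.41394712]
top 370 201 6.964285714285714
[70, 9, 112] [195. 214.] [76, 9, 112] [193. 197.] [82, 9, 112] [190. 180.] [43, 4, 60] [224. 272.]
```

View pics/l8b.png

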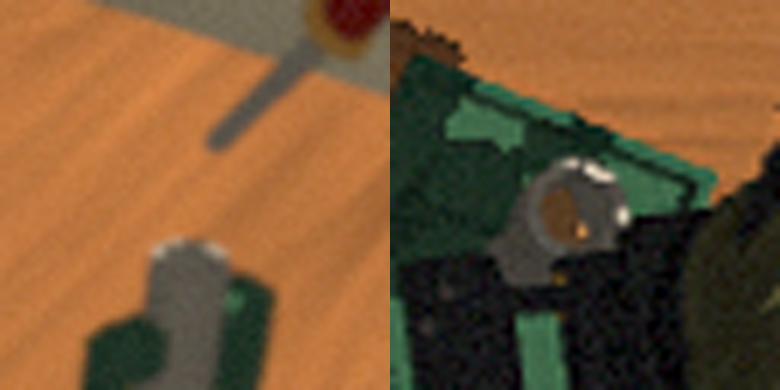

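send_rows(
  series=[
    {"grip":0.1,"dx":4.5,"dy":6.5,"dz":20,"turn":0},
    {"grip":0.1,"dx":4.5,"dy":6,"dz":20,"turn":0},
    {"grip":0.1,"dx":0,"dy":0,"dz":12,"turn":0},
    {"grip":0.1,"dx":0,"dy":0,"dz":0,"turn":0},
  ],
)

```text
clock: 15.5
tool_pos: [0.3505, -0.2845, 0.2807]
eef_rot: [0.998, 0.058, -0.001, -0.001]
contact_force: [-0.5, -0.6, -1.7]
opening: 0.289
```

```bash
cat > look2.py <<'E'
from h import *
import pickle,sys
tag=sys.argv[1]; st=get_state(); p=np.array(st['tool_pos']); R=Rn.from_quat(st['eef_rot']).as_matrix()
T=np.array([74,9,111]); 
ims=[]
for n in ['side','top']:
    s=snapshot(n);pickle.dump(s,open(n+tag+'.pkl','wb')); c=proj(s,np.array([.42,-.285,.19]))[0].astype(int)
    w=28 if n=='top' else 32
    x0,y0=c-w; z=cv2.resize(s['img'][y0:y0+2*w,x0:x0+2*w,::-1],(390,390),interpolation=cv2.INTER_CUBIC); ims.append(z); print(n,x0,y0,390/(2*w))
    print('tip pred',((proj(s,(R@(T/1000)+p))[0]+.5-[x0,y0])*390/(2*w)).round(),'mouth',((proj(s,[.421,-.2875,.155])[0]+.5-[x0,y0])*390/(2*w)).round())
cv2.imwrite(f'pics/l{tag}.png',np.hstack(ims))
print('tip world',R@(T/1000)+p)
plan()
E
python3 look2.py 9
```

```text
side 327 124 6.09375
tip pred [183. 234.] mouth [189. 260.]
top 370 201 6.964285714285714
tip pred [188. 196.] mouth [188. 213.]
tip world [ 0.42471186 -0.28463768  0.16952773]
clk 15.6 pos [ 0.3514 -0.2854  0.2822] yaw x [0.993 0.115 0.   ] F [-0.8 -1.  -1.9] op 0.288 q [ 0.63  0.4  -0.08  2.01  0.04  0.73 -0.92]
```

View pics/l9.png

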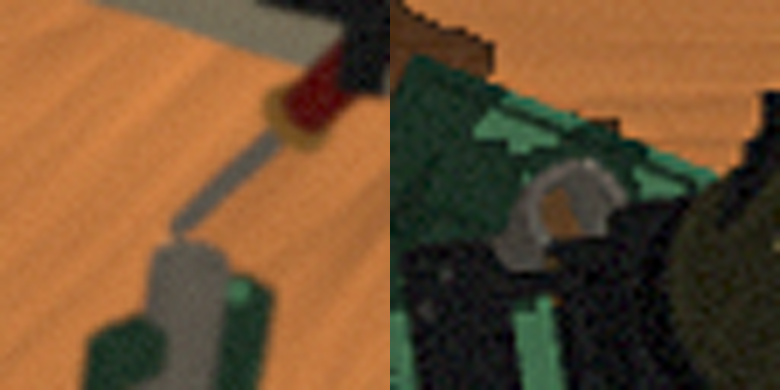

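send_rows(
  series=[
    {"grip":0.1,"dx":0,"dy":-3,"dz":5,"turn":0},
    {"grip":0.1,"dx":0,"dy":0,"dz":6,"turn":0},
    {"grip":0.1,"dx":0,"dy":0,"dz":5,"turn":0},
    {"grip":0.1,"dx":0,"dy":0,"dz":0,"turn":0},
  ],
)

```text
clock: 16.0
tool_pos: [0.3502, -0.2828, 0.2653]
eef_rot: [0.998, 0.057, -0.001, -0.0]
contact_force: [-0.7, -0.3, -0.8]
opening: 0.285
```

```bash
python3 look2.py 10
```

```text
side 327 124 6.09375
tip pred [178. 263.] mouth [189. 260.]
top 370 201 6.964285714285714
tip pred [176. 203.] mouth [188. 213.]
tip world [ 0.42464928 -0.28330193  0.15424552]
clk 16.1 pos [ 0.3506 -0.2832  0.2658] yaw x [ 0.994  0.114 -0.   ] F [-0.6 -0.2 -1.1] op 0.287 q [ 0.63  0.42 -0.07  2.04  0.05  0.68 -0.93]
```

View pics/l10.png

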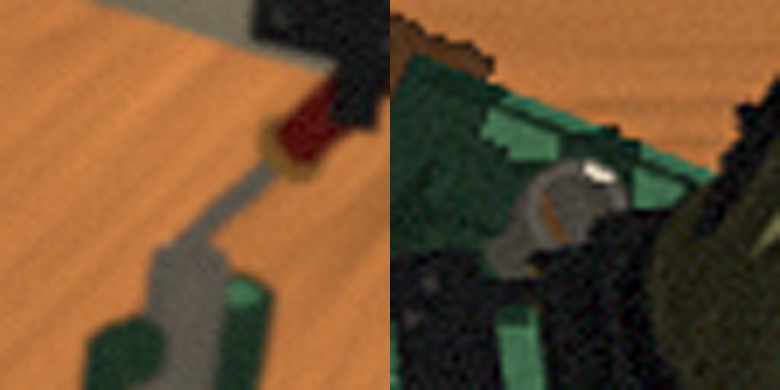

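send_rows(
  series=[
    {"grip":0.1,"dx":0,"dy":0,"dz":3,"turn":0},
    {"grip":0.1,"dx":0,"dy":0,"dz":3,"turn":0},
  ],
)

```text
clock: 16.3
tool_pos: [0.3486, -0.2834, 0.2601]
eef_rot: [0.998, 0.056, -0.002, -0.0]
contact_force: [-10.2, -0.3, 14.9]
opening: 0.282
```

send_rows(
  series=[
    {"grip":0.1,"dx":0,"dy":0,"dz":3,"turn":0},
    {"grip":0.1,"dx":0,"dy":0,"dz":2,"turn":0},
  ],
)

```text
clock: 16.5
tool_pos: [0.3509, -0.2832, 0.2547]
eef_rot: [0.998, 0.057, 0.0, 0.0]
contact_force: [0.5, 0.6, -0.8]
opening: 0.283
```

```bash
python3 look2.py 11
```

```text
side 327 124 6.09375
tip pred [174. 281.] mouth [189. 260.]
top 370 201 6.964285714285714
tip pred [171. 205.] mouth [188. 213.]
tip world [ 0.42549554 -0.28374566  0.14374387]
clk 16.6 pos [ 0.3509 -0.283   0.2546] yaw x [0.993 0.114 0.   ] F [ 0.7 -0.9 -0.8] op 0.287 q [ 0.63  0.44 -0.07  2.05  0.05  0.65 -0.94]
```

View pics/l11.png

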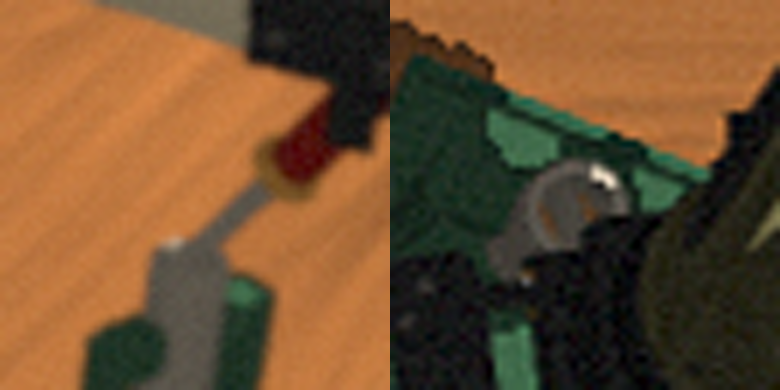

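send_rows(
  series=[
    {"grip":0.1,"dx":0,"dy":0,"dz":0,"turn":0},
    {"grip":0.1,"dx":4,"dy":0,"dz":-1.5,"turn":0},
    {"grip":0.1,"dx":4.5,"dy":0,"dz":-2.5,"turn":0},
    {"grip":0.1,"dx":4.5,"dy":0,"dz":-2,"turn":0},
  ],
  force=8,
)

```text
clock: 17.0
tool_pos: [0.3644, -0.2817, 0.2613]
eef_rot: [0.998, 0.057, 0.0, 0.0]
contact_force: [0.9, 0.3, -1.4]
opening: 0.296
```

```bash
python3 look2.py 12
```

```text
side 327 124 6.09375
tip pred [148. 261.] mouth [189. 260.]
top 370 201 6.964285714285714
tip pred [169. 166.] mouth [188. 213.]
tip world [ 0.43897359 -0.28222839  0.15033441]
clk 17.1 pos [ 0.3649 -0.2816  0.2613] yaw x [0.993 0.115 0.002] F [ 0.5  0.2 -0.7] op 0.294 q [ 0.61  0.44 -0.07  2.02  0.05  0.68 -0.95]
```

View pics/l12.png

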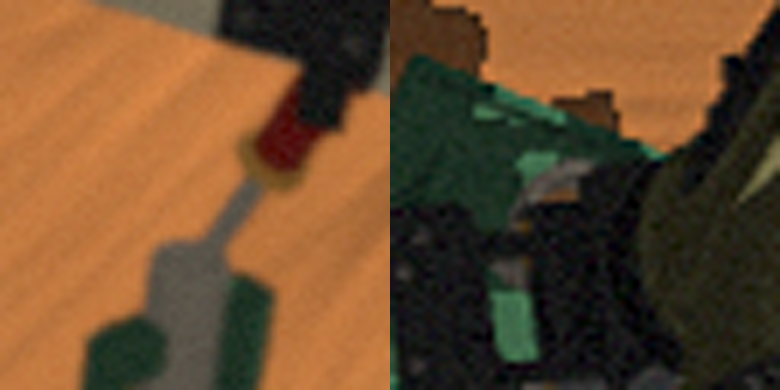

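It's pivoting: the rod is steeper in the side view and its tip is still in the mouth. Continuing the arc.

send_rows(
  series=[
    {"grip":0.1,"dx":6,"dy":0,"dz":-2.5,"turn":0},
    {"grip":0.1,"dx":6,"dy":0,"dz":-2,"turn":0},
    {"grip":0.1,"dx":6,"dy":0,"dz":-2,"turn":0},
    {"grip":0.1,"dx":6,"dy":0,"dz":-1.5,"turn":0},
    {"grip":0.1,"dx":6,"dy":0,"dz":-1.5,"turn":0},
    {"grip":0.1,"dx":6,"dy":0,"dz":-1,"turn":0},
  ],
)

```text
clock: 17.7
tool_pos: [0.3999, -0.2776, 0.2716]
eef_rot: [0.998, 0.057, 0.0, 0.0]
contact_force: [-0.5, -0.1, -1.1]
opening: 0.295
```

```bash
python3 look2.py 13
```

```text
side 327 124 6.09375
tip pred [ 79. 223.] mouth [189. 260.]
top 370 201 6.964285714285714
tip pred [161.  65.] mouth [188. 213.]
tip world [ 0.47449105 -0.27811273  0.16058289]
clk 17.8 pos [ 0.4005 -0.2774  0.2716] yaw x [0.993 0.115 0.001] F [-0.2 -0.3 -2. ] op 0.297 q [ 0.56  0.46 -0.07  1.93  0.05  0.75 -0.99]
```

View pics/l13.png

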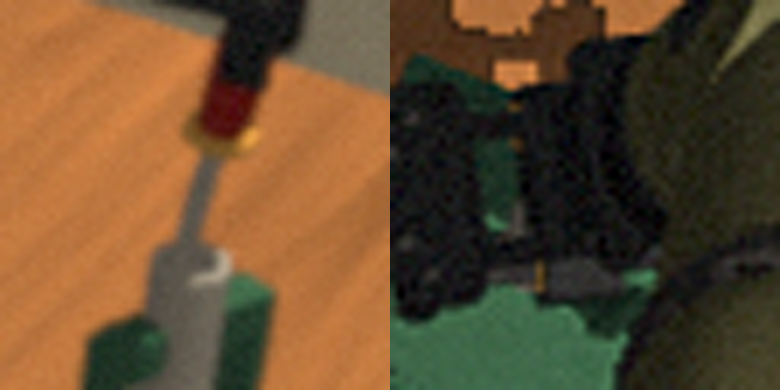

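Run:
```python
from h import *
plan([.427,-.286,.2735],step=6)
```

```text
clk 17.8 pos [ 0.4005 -0.2774  0.2716] yaw x [0.993 0.115 0.001] F [-0.2 -0.3 -2. ] op 0.297 q [ 0.56  0.46 -0.07  1.93  0.05  0.75 -0.99]
[ 0.427  -0.286   0.2735] total [25.3 11.5 -1.9] rows 5 each [ 5.1  2.3 -0.4]
```

send_rows(
  series=[
    {"grip":0.1,"dx":5,"dy":2,"dz":-0.5,"turn":0},
    {"grip":0.1,"dx":5,"dy":2,"dz":-0.5,"turn":0},
    {"grip":0.1,"dx":5,"dy":2.5,"dz":-0.5,"turn":0},
    {"grip":0.1,"dx":5,"dy":2.5,"dz":-0.5,"turn":0},
    {"grip":0.1,"dx":5,"dy":2.5,"dz":0,"turn":0},
  ],
)

```text
clock: 18.3
tool_pos: [0.4259, -0.2862, 0.2734]
eef_rot: [0.998, 0.057, -0.0, -0.0]
contact_force: [0.6, 0.0, -0.7]
opening: 0.295
```

```bash
python3 look2.py 14
```

```text
side 327 124 6.09375
tip pred [ 40. 195.] mouth [189. 260.]
top 370 201 6.964285714285714
tip pred [183.  -5.] mouth [188. 213.]
tip world [ 0.50046088 -0.286763    0.16239105]
clk 18.4 pos [ 0.4264 -0.2863  0.2733] yaw x [0.993 0.114 0.001] F [ 0.4  0.1 -2. ] op 0.301 q [ 0.55  0.49 -0.07  1.86  0.04  0.79 -1.  ]
```

View pics/l14.png

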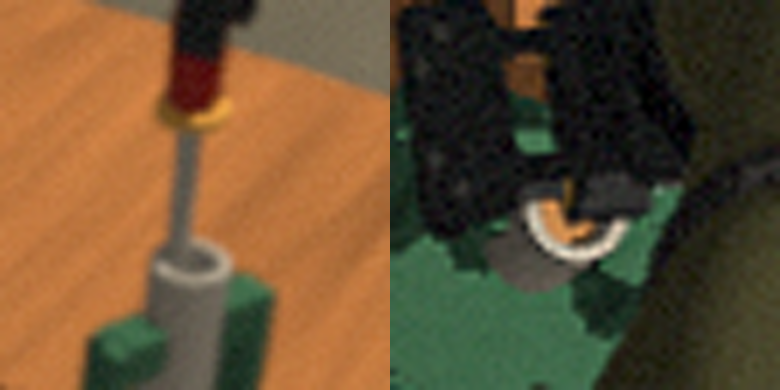

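```bash
cat > rodfit.py <<'E'
from h import *
import pickle,sys
s=pickle.load(open(sys.argv[1],'rb'))
P,u,v=pts(s); 
k=(abs(P[:,0]-.425)<.04)&(abs(P[:,1]+.287)<.035)&(P[:,2]>.162)&(P[:,2]<.27); Q=P[k]
for a in np.arange(.16,.27,.01):
    w=(Q[:,2]>a)&(Q[:,2]<a+.01)
    if w.any(): print(round(a,2),w.sum(),np.round(Q[w].mean(0)*1000,1),np.round(Q[w].min(0)*1000,1),np.round(Q[w].max(0)*1000,1))
r=P[(abs(P[:,0]-.42)<.03)&(abs(P[:,1]+.285)<.03)&(P[:,2]>.150)&(P[:,2]<.160)]; print('ring',len(r),r.min(0),r.max(0))
E
python3 rodfit.py side14.pkl
```

```text
0.16 8 [ 426.  -287.7  166.4] [ 422.1 -291.3  163.8] [ 430.7 -284.7  169.5]
0.17 11 [ 426.7 -286.   174.8] [ 422.5 -288.5  171.4] [ 431.5 -283.6  179.1]
0.18 15 [ 427.9 -286.8  184.7] [ 423.1 -292.7  180.3] [ 432.8 -282.5  189.9]
0.19 14 [ 426.6 -286.6  195.2] [ 421.7 -291.4  191. ] [ 432.2 -282.3  199.7]
0.2 11 [ 426.9 -285.5  205.4] [ 423.3 -289.1  200.3] [ 430.5 -280.7  209.1]
0.21 13 [ 427.9 -285.4  214.7] [ 422.6 -290.7  210.3] [ 434.4 -280.6  218.8]
0.22 4 [ 428.  -283.   221.8] [ 423.9 -284.1  221.2] [ 432.6 -282.   222.7]
0.23 55 [ 425.8 -279.6  234.9] [ 412.4 -301.5  230.4] [ 445.8 -270.1  239.7]
0.24 27 [ 425.5 -278.9  245.2] [ 415.9 -291.3  240.3] [ 436.1 -269.9  250. ]
0.25 27 [ 425.4 -277.9  254.9] [ 416.4 -285.7  250.3] [ 436.6 -271.9  259.7]
0.26 20 [ 426.7 -277.3  263.4] [ 416.8 -291.7  260.3] [ 439.3 -271.1  269.7]
ring 67 [ 0.40030802 -0.30996101  0.15003153] [ 0.43842704 -0.26866862  0.15974485]
```

send_rows(
  series=[
    {"grip":0.1,"dx":-3,"dy":-1.5,"dz":0,"turn":0},
    {"grip":0.1,"dx":-3,"dy":-1.5,"dz":0,"turn":0},
    {"grip":0.1,"dx":0,"dy":0,"dz":0,"turn":0},
    {"grip":0.1,"dx":0,"dy":0,"dz":0,"turn":0},
    {"grip":0.1,"dx":0,"dy":0,"dz":3,"turn":0},
    {"grip":0.1,"dx":0,"dy":0,"dz":3,"turn":0},
  ],
  force=60,
)

```text
clock: 19.0
tool_pos: [0.4193, -0.2839, 0.2673]
eef_rot: [0.998, 0.057, 0.0, 0.0]
contact_force: [-0.1, 0.0, -0.2]
opening: 0.279
```

```bash
python3 look2.py 15; python3 rodfit.py side15.pkl
```

```text
side 327 124 6.09375
tip pred [ 49. 212.] mouth [189. 260.]
top 370 201 6.964285714285714
tip pred [174.  16.] mouth [188. 213.]
tip world [ 0.49385929 -0.28447719  0.15630176]
clk 19.1 pos [ 0.4189 -0.2837  0.2669] yaw x [ 0.994  0.114 -0.001] F [ 0.2 -0.  -1.2] op 0.276 q [ 0.55  0.49 -0.07  1.89  0.05  0.76 -1.  ]
0.16 11 [ 424.7 -284.1  166.8] [ 418.8 -288.5  162.4] [ 431.3 -281.   169.7]
0.17 11 [ 423.5 -283.5  175.5] [ 418.5 -289.   170.8] [ 429.5 -278.9  179.1]
0.18 12 [ 423.1 -283.2  184.7] [ 419.2 -285.9  180.1] [ 428.2 -281.7  188.6]
0.19 14 [ 424.3 -284.   194.3] [ 418.5 -287.7  190. ] [ 430.9 -280.5  198.8]
0.2 12 [ 421.9 -281.4  205.6] [ 418.1 -285.7  201.4] [ 427.1 -278.6  209.2]
0.21 8 [ 423.1 -281.7  213.1] [ 418.9 -283.8  210.1] [ 428.6 -275.3  217.4]
0.22 36 [ 421.9 -276.6  227.2] [ 407.1 -289.4  221.1] [ 439.8 -267.8  230. ]
0.23 33 [ 418.9 -277.1  233.8] [ 407.6 -290.   230.1] [ 434.5 -265.6  239.3]
0.24 31 [ 421.4 -274.9  244.9] [ 411.4 -286.1  240.4] [ 433.9 -266.8  249.9]
0.25 29 [ 419.9 -275.1  254.9] [ 410.1 -288.9  250.4] [ 433.3 -270.3  260. ]
0.26 16 [ 417.4 -276.8  267. ] [ 405.  -309.2  260.8] [ 433.6 -260.5  269.9]
ring 65 [ 0.40100803 -0.31053204  0.1500316 ] [ 0.43786555 -0.26675259  0.15890204]
```

View pics/l15.png

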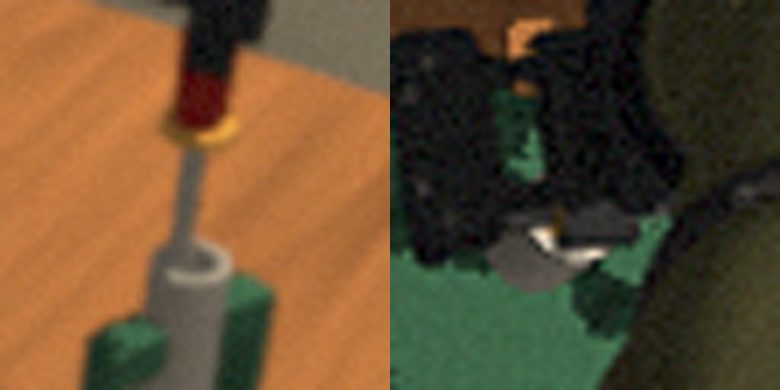

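send_rows(
  series=[
    {"grip":0.1,"dx":-1.5,"dy":0.5,"dz":4,"turn":0},
    {"grip":0.1,"dx":-1.5,"dy":0.5,"dz":4,"turn":0},
    {"grip":0.1,"dx":0,"dy":0,"dz":4,"turn":0},
    {"grip":0.1,"dx":0,"dy":0,"dz":4,"turn":0},
  ],
)

```text
clock: 19.5
tool_pos: [0.4188, -0.286, 0.2537]
eef_rot: [0.998, 0.057, 0.003, 0.002]
contact_force: [-0.7, 1.1, 20.1]
opening: 0.277
```

send_rows(
  series=[
    {"grip":0.1,"dx":0,"dy":0,"dz":4,"turn":0},
    {"grip":0.1,"dx":0,"dy":0,"dz":4,"turn":0},
    {"grip":0.1,"dx":0,"dy":0,"dz":4,"turn":0},
    {"grip":0.1,"dx":0,"dy":0,"dz":4,"turn":0},
  ],
)

```text
clock: 19.9
tool_pos: [0.4195, -0.2862, 0.2384]
eef_rot: [0.998, 0.057, 0.004, 0.002]
contact_force: [-1.5, 2.3, 21.0]
opening: 0.274
```

```bash
python3 look2.py 16; python3 rodfit.py side16.pkl
```

```text
side 327 124 6.09375
tip pred [ 44. 259.] mouth [189. 260.]
top 370 201 6.964285714285714
tip pred [166.  29.] mouth [188. 213.]
tip world [ 0.49496065 -0.28709422  0.12800328]
clk 20.0 pos [ 0.4186 -0.2859  0.2374] yaw x [0.993 0.114 0.005] F [-0.8  0.3 11.6] op 0.274 q [ 0.55  0.53 -0.07  1.93  0.05  0.68 -1.  ]
0.16 9 [ 424.3 -283.3  166.1] [ 419.5 -284.8  162.7] [ 429.  -281.1  169.2]
0.17 14 [ 424.2 -285.   174.8] [ 419.5 -290.6  170. ] [ 431.9 -280.7  179.8]
0.18 9 [ 423.1 -282.8  185.2] [ 419.4 -285.7  180.5] [ 426.6 -280.1  188.1]
0.19 22 [ 423.7 -279.7  197.7] [ 408.9 -294.3  194.6] [ 442.4 -270.7  199.8]
0.2 42 [ 420.4 -279.9  203.3] [ 409.7 -298.9  200.1] [ 439.5 -268.9  209.9]
0.21 28 [ 421.2 -277.5  215.4] [ 412.2 -292.   210.4] [ 432.  -270.9  219.8]
0.22 28 [ 421.5 -277.3  225.4] [ 412.1 -289.8  221. ] [ 434.9 -270.7  229.8]
0.23 10 [ 421.4 -283.2  235.9] [ 409.3 -311.7  230.7] [ 434.7 -264.7  240. ]
0.24 38 [ 413.8 -273.5  245.3] [ 402.7 -308.7  240.4] [ 433.7 -256.5  249.8]
0.25 29 [ 411.5 -265.8  255.1] [ 403.  -310.9  250. ] [ 421.5 -255.1  259.9]
0.26 25 [ 412.5 -266.9  264.3] [ 402.5 -313.1  260.3] [ 424.  -255.8  268.8]
ring 65 [ 0.40246543 -0.30696255  0.15007888] [ 0.43816356 -0.26786483  0.15930032]
```

View pics/l16.png

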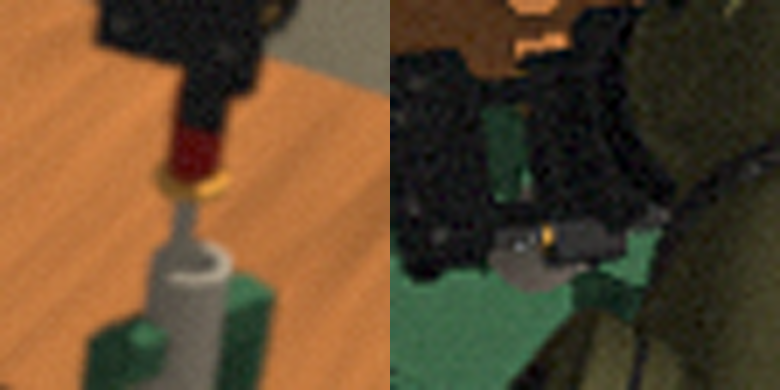

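The rod moves down with the gripper (collar at about z 0.192) and the load matches the plug's friction. Continuing.

send_rows(
  series=[
    {"grip":0.1,"dx":0,"dy":0,"dz":4,"turn":0},
    {"grip":0.1,"dx":0,"dy":0,"dz":4,"turn":0},
    {"grip":0.1,"dx":0,"dy":0,"dz":4,"turn":0},
    {"grip":0.1,"dx":0,"dy":0,"dz":4,"turn":0},
  ],
)

```text
clock: 20.4
tool_pos: [0.4191, -0.2861, 0.2219]
eef_rot: [0.998, 0.057, 0.003, 0.002]
contact_force: [-0.3, 1.7, 15.3]
opening: 0.275
```

send_rows(
  series=[
    {"grip":0.1,"dx":0,"dy":0,"dz":4,"turn":0},
    {"grip":0.1,"dx":0,"dy":0,"dz":4,"turn":0},
    {"grip":0.1,"dx":0,"dy":0,"dz":3,"turn":0},
    {"grip":0.1,"dx":0,"dy":0,"dz":3,"turn":0},
  ],
)

```text
clock: 20.8
tool_pos: [0.4183, -0.286, 0.207]
eef_rot: [0.998, 0.057, 0.002, 0.001]
contact_force: [-0.2, 1.3, 9.5]
opening: 0.278
```

```bash
python3 look2.py 17; python3 rodfit.py side17.pkl
```

```text
side 327 124 6.09375
tip pred [ 40. 314.] mouth [189. 260.]
top 370 201 6.964285714285714
tip pred [149.  50.] mouth [188. 213.]
tip world [ 0.49337391 -0.28673969  0.09635039]
clk 20.9 pos [ 0.4176 -0.2857  0.2063] yaw x [0.994 0.114 0.003] F [0.3 0.1 5.1] op 0.275 q [ 0.55  0.58 -0.06  1.96  0.06  0.6  -1.01]
0.16 35 [ 419.6 -278.5  167.6] [ 406.7 -299.   164.1] [ 438.8 -269.4  169.9]
0.17 30 [ 423.2 -278.8  173.8] [ 411.9 -290.6  170.2] [ 439.  -268.9  179.8]
0.18 26 [ 420.1 -277.5  185.1] [ 410.7 -289.1  180.2] [ 432.3 -272.1  189.5]
0.19 23 [ 419.8 -276.7  194.6] [ 410.1 -285.7  190. ] [ 431.9 -271.   199.5]
0.2 11 [ 416.9 -284.3  206.4] [ 406.4 -308.5  200.4] [ 433.2 -264.3  209.5]
0.21 34 [ 413.4 -270.2  214.6] [ 402.6 -311.   210.1] [ 433.4 -256.5  219.8]
0.22 28 [ 411. -267.  225.] [ 401.2 -312.1  220.5] [ 421.  -255.3  229.3]
0.23 15 [ 411.1 -264.8  233. ] [ 402.6 -307.   230.4] [ 421.4 -255.6  235.7]
ring 46 [ 0.40116974 -0.30435433  0.15003441] [ 0.43570541 -0.26901323  0.15685075]
```

View pics/l17.png

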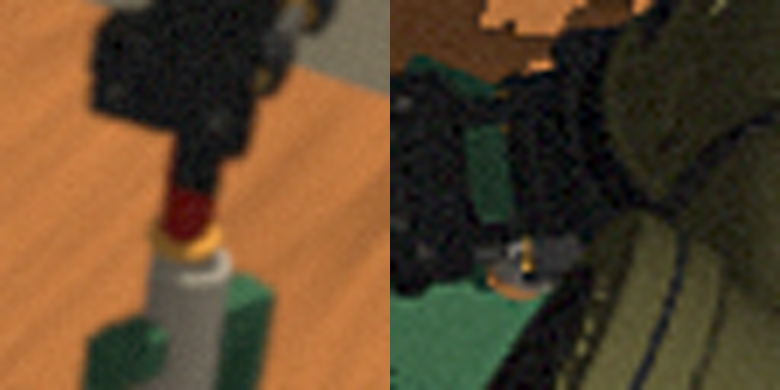

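send_rows(
  series=[
    {"grip":0.1,"dx":0,"dy":0,"dz":2,"turn":0},
    {"grip":0.1,"dx":0,"dy":0,"dz":2,"turn":0},
  ],
)

```text
clock: 21.1
tool_pos: [0.4179, -0.2859, 0.2026]
eef_rot: [0.998, 0.057, 0.002, 0.001]
contact_force: [0.3, 1.6, 7.6]
opening: 0.277
```

send_rows(
  series=[
    {"grip":0.1,"dx":0,"dy":0,"dz":1.5,"turn":0},
  ],
)

```text
clock: 21.2
tool_pos: [0.4178, -0.2858, 0.201]
eef_rot: [0.998, 0.057, 0.002, 0.001]
contact_force: [0.4, 0.4, 7.9]
opening: 0.276
```

send_rows(
  series=[
    {"grip":0.1,"dx":0,"dy":0,"dz":1.5,"turn":0},
  ],
)

```text
clock: 21.3
tool_pos: [0.4178, -0.2859, 0.1995]
eef_rot: [0.998, 0.057, 0.002, 0.001]
contact_force: [-0.2, 0.8, 6.5]
opening: 0.275
```

```bash
python3 look2.py 18; python3 rodfit.py side18.pkl | head -3
```

```text
side 327 124 6.09375
tip pred [ 40. 328.] mouth [189. 260.]
top 370 201 6.964285714285714
tip pred [145.  55.] mouth [188. 213.]
tip world [ 0.49275565 -0.28659526  0.0887987 ]
clk 21.4 pos [ 0.4175 -0.2857  0.1992] yaw x [0.994 0.114 0.003] F [0.1 0.8 2.9] op 0.273 q [ 0.55  0.59 -0.06  1.97  0.06  0.58 -1.01]
0.16 33 [ 421.4 -277.7  164.8] [ 407.1 -289.8  162. ] [ 439.7 -266.8  169.7]
0.17 28 [ 420.1 -277.8  175.1] [ 411.5 -292.6  170.4] [ 434.4 -272.3  179.9]
0.18 22 [ 420.5 -277.2  184.4] [ 410.6 -288.   180.2] [ 432.9 -271.6  189.4]
```

View pics/l18.png

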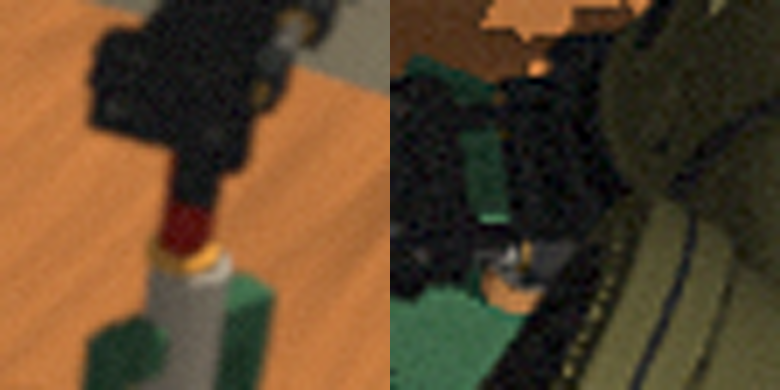

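send_rows(
  series=[
    {"grip":0.1,"dx":0,"dy":0,"dz":1.5,"turn":0},
  ],
)

```text
clock: 21.5
tool_pos: [0.4177, -0.2859, 0.1981]
eef_rot: [0.998, 0.057, 0.002, 0.001]
contact_force: [-2.8, 0.9, 19.9]
opening: 0.278
```

send_rows(
  series=[
    {"grip":0.1,"dx":0,"dy":0,"dz":1.5,"turn":0},
  ],
)

```text
clock: 21.6
tool_pos: [0.4181, -0.2862, 0.1978]
eef_rot: [0.998, 0.057, 0.002, 0.001]
contact_force: [-4.0, 2.9, 30.6]
opening: 0.276
```

send_rows(
  series=[
    {"grip":0.1,"dx":0,"dy":0,"dz":1,"turn":0},
  ],
)

```text
clock: 21.7
tool_pos: [0.4197, -0.2864, 0.1976]
eef_rot: [0.998, 0.057, 0.004, 0.002]
contact_force: [-0.5, 2.0, 30.2]
opening: 0.278
```

```bash
cat > fin.py <<'E'
from h import *
import pickle,sys
tag=sys.argv[1]; plan()
ims=[]
for n in ['side','top']:
    s=snapshot(n);pickle.dump(s,open(n+tag+'.pkl','wb')); c=proj(s,np.array([.42,-.285,.08]))[0].astype(int); w=40
    x0,y0=c-w; ims.append(cv2.resize(s['img'][y0:y0+2*w,x0:x0+2*w,::-1],(390,390),interpolation=cv2.INTER_CUBIC)); print(n,x0,y0)
    for t in ['plug','rod']:
        for r in regions_of(s,t)[:2]:
            P,_,_=pts(s,r['pixels']); print(n,t,round(r['score'],2),np.round(r['extent']),np.round(np.median(P,0),3) if len(P) else '',np.round(np.percentile(P,[5,95],axis=0),3).tolist() if len(P) else '')
cv2.imwrite(f'pics/f{tag}.png',np.hstack(ims))
E
python3 fin.py 19
```

```text
clk 21.7 pos [ 0.4197 -0.2864  0.1976] yaw x [0.994 0.113 0.008] F [-0.5  2.  30.2] op 0.278 q [ 0.55  0.6  -0.06  1.97  0.06  0.57 -1.01]
side 314 148
top 349 195
top plug 0.24 [216. 148. 313. 217.] [0.543 0.051 0.159] [[0.474, -0.059, 0.111], [0.607, 0.161, 0.205]]
```

View pics/f19.png

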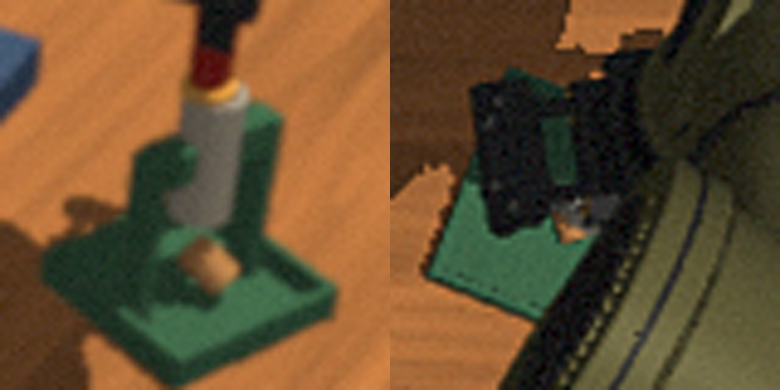

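The plug lies on its side in the tray (side zoom 210,265) and the collar is down on the mouth. Easing off and releasing.

send_rows(
  series=[
    {"grip":0.1,"dx":0,"dy":0,"dz":-1.5,"turn":0},
    {"grip":0.32,"dx":0,"dy":0,"dz":0,"turn":0},
    {"grip":0.45,"dx":0,"dy":0,"dz":0,"turn":0},
    {"grip":0.7,"dx":0,"dy":0,"dz":0,"turn":0},
    {"grip":0.7,"dx":0,"dy":0,"dz":0,"turn":0},
  ],
)

```text
clock: 22.5
tool_pos: [0.4159, -0.285, 0.1955]
eef_rot: [0.998, 0.057, -0.001, -0.0]
contact_force: [-0.6, 0.6, -0.2]
opening: 0.567
```

```bash
python3 fin.py 20; python3 rodfit.py side20.pkl
```

```text
clk 22.5 pos [ 0.4159 -0.285   0.1955] yaw x [ 0.994  0.113 -0.001] F [-0.6  0.6 -0.2] op 0.567 q [ 0.55  0.6  -0.06  1.97  0.06  0.57 -1.01]
side 314 148
side plug 0.39 [346. 201. 363. 210.] [ 0.418 -0.283  0.025] [[0.406, -0.293, 0.012], [0.431, -0.275, 0.031]]
top 349 195
top plug 0.31 [173. 240. 194. 302.] [0.319 0.273 0.013] [[0.249, 0.254, 0.007], [0.391, 0.294, 0.019]]
top plug 0.2 [122. 120. 316. 226.] [0.577 0.164 0.158] [[0.46, -0.052, 0.009], [0.676, 0.391, 0.212]]
0.16 22 [ 421.5 -278.9  165.4] [ 408.7 -290.1  162.2] [ 434.8 -274.3  169.9]
0.17 20 [ 419.6 -278.6  173.6] [ 411.6 -293.5  170. ] [ 433.9 -272.5  177.9]
0.18 3 [ 414.  -280.5  184.3] [ 410.2 -285.4  181.1] [ 421.2 -271.   187.5]
0.19 8 [ 413.3 -285.2  196.8] [ 399.7 -315.9  193.3] [ 436.6 -252.4  199.9]
0.2 8 [ 406.4 -298.2  203.7] [ 400.5 -319.6  200.3] [ 411.3 -253.6  208. ]
0.21 3 [ 404.9 -291.3  213.6] [ 400.4 -311.   210.1] [ 408.  -255.1  219.5]
0.24 2 [ 412.5 -318.7  247.1] [ 410.  -321.3  245. ] [ 414.9 -316.   249.1]
0.25 5 [ 408.3 -316.7  255.6] [ 405.6 -317.4  251.7] [ 410.7 -315.9  259.9]
0.26 11 [ 395.7 -319.8  266.1] [ 386.3 -321.9  261.3] [ 406.8 -317.6  270. ]
ring 54 [ 0.40098599 -0.30348278  0.15004741] [ 0.43962342 -0.26825143  0.15982974]
```

View pics/f20.png

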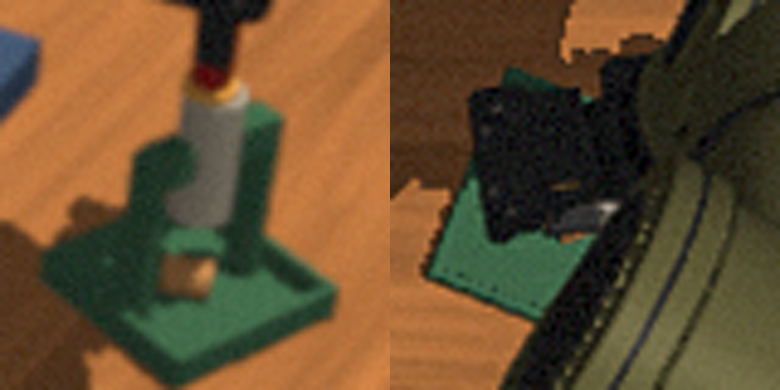

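send_rows(
  series=[
    {"grip":0.8,"dx":0,"dy":0,"dz":0,"turn":0},
    {"grip":0.8,"dx":0,"dy":0,"dz":0,"turn":0},
    {"grip":0.8,"dx":0,"dy":0,"dz":-10,"turn":0},
    {"grip":0.8,"dx":0,"dy":0,"dz":-20,"turn":0},
    {"grip":0.8,"dx":0,"dy":0,"dz":-30,"turn":0},
    {"grip":0.8,"dx":0,"dy":0,"dz":-30,"turn":0},
    {"grip":0.8,"dx":0,"dy":0,"dz":-30,"turn":0},
    {"grip":0.8,"dx":0,"dy":-30,"dz":-10,"turn":0},
    {"grip":0.8,"dx":0,"dy":-40,"dz":0,"turn":0},
    {"grip":0.8,"dx":0,"dy":-40,"dz":0,"turn":0},
    {"grip":0.8,"dx":0,"dy":-40,"dz":0,"turn":0},
    {"grip":0.8,"dx":0,"dy":-30,"dz":0,"turn":0},
    {"grip":0.8,"dx":0,"dy":0,"dz":0,"turn":0},
  ],
)

```text
clock: 24.1
tool_pos: [0.3954, -0.1023, 0.3267]
eef_rot: [0.998, 0.061, 0.0, -0.001]
contact_force: [0.0, -0.1, -0.6]
opening: 0.8
```

```bash
python3 fin.py 21; python3 rodfit.py side21.pkl; python3 rodfit.py top21.pkl
python3 - <<'E'
from h import *
import pickle
for n in ['side','top']:
    s=pickle.load(open(n+'21.pkl','rb'));save(s,n+'21.png')
    q=slope(pts(s)[0]);w=q[(q[:,1]>.0)&(q[:,1]<.09)&(q[:,2]>.025)&(q[:,2]<.05)&(q[:,0]>.06)&(q[:,0]<.145)];print('pull',len(w),np.round(np.percentile(w,[3,50,97],axis=0),3).tolist() if len(w) else '')
    for t in ['jar','book','weight']:
        for r in regions_of(s,t)[:1]:
            P,_,_=pts(s,r['pixels']);print(n,t,np.round(np.median(P,0),3))
E
```

```text
clk 24.1 pos [ 0.3954 -0.1023  0.3267] yaw x [0.993 0.121 0.001] F [ 0.  -0.1 -0.6] op 0.8 q [ 0.23  0.28 -0.12  2.04  0.04  0.82 -1.36]
side 314 148
side rod 0.65 [352. 144. 369. 169.] [ 0.421 -0.278  0.183] [[0.411, -0.467, 0.039], [0.49, -0.273, 0.215]]
top 349 195
top plug 0.75 [120. 122. 316. 226.] [0.579 0.168 0.159] [[0.459, -0.05, 0.008], [0.677, 0.392, 0.212]]
top plug 0.28 [196. 150. 221. 214.] [0.538 0.196 0.161] [[0.477, 0.178, 0.099], [0.605, 0.216, 0.194]]
top rod 0.74 [389. 223. 403. 237.] [ 0.421 -0.279  0.207] [[0.412, -0.293, 0.159], [0.434, -0.271, 0.218]]
0.16 22 [ 420.4 -278.6  165.6] [ 411.5 -287.5  162.2] [ 436.5 -270.3  169.9]
0.17 25 [ 419.7 -279.4  175. ] [ 410.3 -288.8  170.4] [ 434.5 -272.2  179.2]
0.18 28 [ 419.6 -278.8  184.7] [ 411.1 -288.5  180.1] [ 432.2 -274.4  190. ]
0.19 31 [ 420.1 -278.6  195.4] [ 410.6 -293.9  190.6] [ 434.2 -273.1  199.4]
0.2 32 [ 420.8 -278.6  205.4] [ 409.4 -289.3  200.2] [ 435.  -271.6  209.5]
0.21 36 [ 421.5 -284.2  214. ] [ 412.  -298.5  210. ] [ 433.  -274.3  217.5]
ring 54 [ 0.40178665 -0.30068161  0.15001794] [ 0.4397742
[... 259 characters left out ...]
9 10 [ 416.7 -276.8  195.5] [ 411.9 -287.5  190.2] [ 424.8 -271.2  199.2]
0.2 19 [ 421.5 -278.   206.7] [ 411.2 -287.7  200.6] [ 434.9 -271.1  210. ]
0.21 74 [ 423.6 -283.9  214.6] [ 411.8 -294.2  210.1] [ 437.  -272.8  219.7]
0.22 1 [ 418.1 -275.5  220.2] [ 418.1 -275.5  220.2] [ 418.1 -275.5  220.2]
ring 54 [ 0.40282672 -0.30464204  0.15085716] [ 0.43580619 -0.26813202  0.15999365]
pull 254 [[0.068, 0.033, 0.026], [0.1, 0.042, 0.039], [0.133, 0.045, 0.043]]
side book [ 0.671 -0.373  0.034]
side weight [0.314 0.277 0.011]
pull 155 [[0.071, 0.035, 0.027], [0.105, 0.04, 0.041], [0.137, 0.046, 0.047]]
top jar [ 0.668 -0.222  0.086]
top book [ 0.685 -0.38   0.036]
top weight [0.317 0.274 0.013]
```

View pics/f21.png

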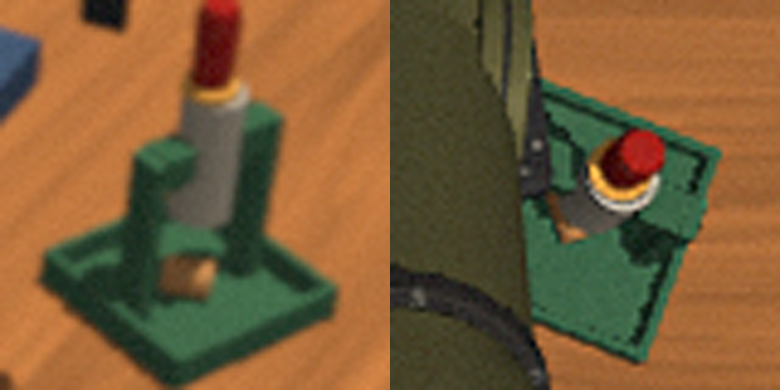

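```bash
ls pics | tail -3
```

```text
top3z.png
top7.png
top7z.png
```

```bash
python3 -c "
from h import *
print(finish_job())"
```

```text
the job is handed in; nothing more can be done
None
```

The job is done and handed in at about 24 s of the 54 s allowed. The hand-in reports no verdict, so what follows rests on my own checks.

**What I did**
- I pushed the left door to the right with closed fingers until it met its stop. My first push fell about 15 mm short of full travel; I noticed and pushed it home.
- I gripped the rod near the end of its handle and drew it out along its axis.
- I set the tip in the punch mouth while the rod still leaned, then swung it upright in a light grip.
- I pushed the plug right through until the collar met the mouth, then released the rod and moved the arm clear.

**Last checks**

| Item | Result |
|---|---|
| Rod | Upright; handle top at z ≈ 0.215 m, which puts the collar on the mouth; about 5 mm off the mouth's centre (13 mm allowed) |
| Plug | Lying in the tray, top of its visible part at about z 0.03 m |
| Door | Pull centre at case y ≈ 0.041 m, about 0.18 m open |
| Jar, book, weight | Top-camera positions within 4 mm of the start |
| Arm | Clear, with no contact force |

**What disagreed or was less than clean**
- **Case position:** my first estimate of the case's y position was about 5 mm off. I corrected it from the position of the left side wall.
- **Tip entry:** the tip touched the mouth's rim on the way in, at about 15–18 N.
- **Seating the collar:** the wrist force reached about 31 N as the collar seated. Both this and the rim touch are under the 60 N ramming limit.
- **Plug shift:** the plug moved a little in the tray while I was releasing the rod, and stayed inside it.
- **Networks on the last pictures:** they did not find the plug (their hits were on the case) and missed the jar in the side view. I confirmed the plug by eye; its height comes from a detection just before the arm backed away. The jar's position comes from the top camera.

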